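# Fetch the bath thermometer from behind the tin, bottle and ring toy

### The arm

A 6-joint arm with a two-finger parallel gripper is mounted at the origin on the work surface. World frame = base frame: x ahead of the robot, y to its left, z up, the work surface at z = 0. Lengths are in m, angles in rad, forces in N, time in s.
With the tool pointing down it reaches from about 0.4 to 0.925 m from the base axis. Payload 12.5 kg.
Tool frame: the origin (TCP) lies at the very end of the fingers, on their centre line; the grasp point (between the pads) lies 19 mm behind it; z points along the fingers, y is the line along which they close (so a half turn about z gives the same grasp; the last joint's range is limited). The gripper opens to 95 mm and grips with 3 to 60 N. Pads are 20 mm wide; open, the fingers measure 119 mm over their backs; the gripper's body (75 mm by 180 mm) begins 59 mm behind the grasp point.
Start: joints at [0.998, 0.491, 1.559, -0, 1.092, -0.106], TCP at [0.281, 0.558, 0.215] pointing down, gripper open.
Joint ranges: [-3.1, 3.1], [-0.84, 2.19], [0.05, 2.79], [-1.13, 4.28], [0.06, 2.93], [-2.69, 2.69]. Speed limits (rad/s): [2.22, 2.22, 2.79, 3.14, 3.14, 3.14].

### API

Orientations are given as a unit quaternion [w, x, y, z].
In Python, from rig import * gives the robot as it stands. The module is installed in compiled form; this text tells all that it offers.
- The arm moves only by the tool send_rows, never from a script. Its argument "commands" is a list of rows, each an object of numbers: "tx", "ty", "tz": the shift along the tool's x, y, z in m; "rx", "ry", "rz": the turn, a rotation vector about the tool's x, y, z in degrees. In form: [{"tx": .., "ty": .., "tz": .., "rx": .., "ry": .., "rz": ..}, ...]. A call has 1 to 12 rows; each row shifts and turns the commanded pose from where the row before left it, along the tool's axes as they then stand; what a row does not reach is not made up. A row lasts 1/12 s, in which the tool goes at most 41.7 mm and 7.16 degrees, less where a joint would pass 70% of its speed; a pose out of reach is approached as far as the arm can. A call with a gripper value outside its range is refused whole. "jaw" is the opening, from -1 (shut) to 1 (fully open), set as the call begins (left out, the last holds). The fingers move at their own pace and stop on an object; "force" is the grip in N (left out, the last holds). Time passes only in rows, so rows that do not move let the fingers close. It gives the time, the measured TCP pose, the force, the opening and the grip force at its end, in the units of the state.
- state(): the state, without advancing time (a new reading comes with each control period).
- capture(name): name is "scene" or "side" or "wrist"; returns the picture (420x560x3 uint8, red, green, blue); there is no depth.
- calibration(name): a dict with "vertical_fov" (degrees; the focal length in pixels is half the picture's height over the tangent of half this angle, whatever the lens; pixels are square), "cx", "cy" (the principal point, pixels), "k1" (the pictures are not rectified: a ray, as slopes to the right and down, at radius r is drawn at 1 + k1 r^2 times it, then the intrinsics apply), "R" (3x3) and "t" (3): a world point X has camera coordinates R X + t; the wrist camera has in their place "tool_from_camera" (4x4, takes a point from camera to tool coordinates, whose origin is the TCP and whose axes are the flange's). Camera axes: x right, y down, z forward; pixel columns grow to the right and rows downward; lengths in m; the calibration is good to about 2 mm. A picture is of the moment at which its call begins: read the wrist's pose just before it. calibration takes no time and is no camera call.
- sign_off(): hands the job in; it is judged then, once.
Trained networks look in the newest picture that a camera, given by its name, has taken for a name from the list of things; names that differ only in an ending like _2 or _b are one class to them, and where a whole thing is asked for, a point or a joint stands for the part that bears it (a point fixed in the world has none). Each returns a list of dicts, best first, with "score" (0 to 1); they miss things now and then, are a little off and sometimes report something else, mostly with a low value. They report only what shows in the picture. A call takes as long as a camera call.
- trace(camera, name): "region" (420x560 bool, what is visible of it).
- mark_of(camera, name): "location" ([x, y, z] in m, in the coordinates of the camera as it stood for that picture, good to about 4 mm: a listed point, or the origin of a listed thing).
The state is a dict: "clock": time; "joints": joint angles; "qvel": joint speeds; "tau": joint torques, N m; "ee_pos": TCP position; "tcp_rot": TCP orientation; "force": force on the tool from outside, world axes, zero at the start; "moment": the same for the moment, N m; "grip_width": finger opening in m; "grip_force": force on a finger pad.
Only numpy, scipy, OpenCV 4.12 (cv2) and the standard library are available. Lean on these libraries where they do the work, as an engineer would, in place of code of your own. Each camera call takes 0.05 s, during which the arm holds its last target. There are 200 camera calls.

### The job

The thermometer is wanted for the baby's bath, but the tin, the bottle and the ring toy hem it in on the lilac tray: first stand all three on the green mat, then lay the thermometer dial up in the middle of the blue pad, lengthwise along it. Then tidy up: put the tin, the bottle and the ring toy back upright, each on the same circle of the tray where it stood at the start. Never tip those three over, and leave the comb, the jar and the rattle where they are.

Things in the scene. Friction and masses are not known exactly. Their poses are not given: they have to be found in the camera images.
- tin: Round lidded aluminium tin, upright, 64 mm across (lid rim; 62 below it), 80 mm high. Origin: centre of its underside; z up. About 0.2 kg. Stands on one of the tray's three circles at the start.
- bottle: Amber glass bottle with a white twist cap, upright, 115 mm high: body 54 mm across and straight up to 78 mm, then a shoulder, cap 34 mm across from 92 mm up. Origin: centre of its underside; z up. About 0.3 kg. Stands on one of the tray's circles at the start.
- ringtoy: Beech stacking ring toy with its rings fixed on (one rigid piece), upright, 105 mm high with a red ball on top: base 68 mm across (0-14 mm up), rings 64 mm (14-34 mm), 56 mm (34-54 mm), 48 mm (54-74 mm) and 40 mm (74-86 mm) across, the ball 22 mm. Origin: centre of its underside; z up. About 0.25 kg. Stands on one of the tray's circles at the start.
- thermometer: Yellow plastic dial thermometer lying on its back: 100 mm (its x) by 44 mm (its y) by 24 mm high; white dial on top, and near its +x end a red knob (18 mm across, 8 mm high, fixed) on top. Origin: centre of its underside; z up out of the dial. 0.1 kg. In the tray at the start; gaps to the things at both long sides and one end are only 10 to 18 mm, too tight for the gripper.
- tray: Lilac tray, fixed, 210 mm (its x) by 250 mm (its y), floor 6 mm thick, rim to 14 mm over the table. Origin: centre of its underside at table height. Three white printed circles, 74 mm across, at its (x, y) = (40, 66), (40, -66), (-55, 0) mm: tin, bottle and ring toy start centred on one each, in any assignment. The thermometer starts at (40, 0) mm along the tray's x.
- mat: Green plastic mat, fixed, flat, 300 mm (its x) by 150 mm (its y), 4 mm thick. Origin: centre of its underside at table height. The waiting place; it lies left or right of the tray.
- pad: Blue plastic pad, fixed, flat, 130 mm (its x) by 70 mm (its y), 4 mm thick. Origin: centre of its underside at table height. It lies on the other side of the tray from the mat.
- comb: Pink plastic comb lying flat beyond the tray, 31 mm (its x) by 150 mm (its y), 6 mm high. Origin: centre of its underside. Bystander.
- jar: White cream jar with a pink lid, 60 mm across, 50 mm high, beyond the tray. Origin: centre of its underside. Bystander.
- rattle: Wooden dumb-bell rattle lying beyond the tray, 110 mm long (its x), 40 mm across its ends (one brown, one blue). Origin: under its middle at table height. Bystander.

How it is judged:
By the outcome, as a careful person would: the job done as asked, in the order asked, and still so for the second after the job is handed in, with the robot touching nothing.
It also fails if it takes over 141 s, if anything falls off the work surface, if the arm or the gripper's body presses on something with over 40 N, if the wrist force passes 120 N, or if a joint passes its speed limit or range.

## Working session

There is one attempt and no reset: what is moved stays moved. The work goes in short steps, Python scripts to look and compute and a tool call to move; the robot and the scene stay as the last step left them, time stands still between calls to the robot, and variables do not carry over. Pictures are saved under pics/ and viewed, at most 14 in all, crops included, and the job is handed in when it is done.

Besides the shell and the picture viewer there is one more tool, called after "Emit:" as a command line: name --argument value ..., lists and objects as JSON in quotes. send_rows: Moves the arm, as the interface text tells. Its arguments: {"type":"object","properties":{"commands":{"type":"array"},"jaw":{"type":"number"},"force":{"type":"number"}},"required":["commands"]}

```bash
mkdir -p pics; cat > h.py <<'E'
from rig import *
import numpy as np, cv2
from scipy.spatial.transform import Rotation as Ro
def rot(q): return Ro.from_quat([q[1],q[2],q[3],q[0]]).as_matrix()
def cam(n,s=None):
    c=calibration(n); f=210/np.tan(np.radians(c["vertical_fov"])/2)
    if "R" in c: R=np.array(c["R"]);t=np.array(c["t"])
    else:
        T=np.array(c["tool_from_camera"]); s=s or state()
        W=np.eye(4);W[:3,:3]=rot(s["tcp_rot"]);W[:3,3]=s["ee_pos"]
        M=np.linalg.inv(W@T);R=M[:3,:3];t=M[:3,3]
    return dict(f=f,cx=c["cx"],cy=c["cy"],k=c["k1"],R=R,t=t)
def proj(C,X):
    p=np.atleast_2d(X)@C["R"].T+C["t"];p=p[:,:2]/p[:,2:];r=(p**2).sum(1,keepdims=True)
    return p*(1+C["k"]*r)*C["f"]+[C["cx"],C["cy"]]
def ray(C,uv):
    d=(np.atleast_2d(uv)-[C["cx"],C["cy"]])/C["f"];u=d.copy()
    for _ in range(20): u=d/(1+C["k"]*(u**2).sum(1,keepdims=True))
    return -C["R"].T@C["t"], np.c_[u,np.ones(len(u))]@C["R"]
def atz(C,uv,z):
    o,d=ray(C,uv); return o+d*((z-o[2])/d[:,2:])
def world(C,p): return C["R"].T@(np.array(p)-C["t"])
def save(n,im): cv2.imwrite(f"pics/{n}.png",im[:,:,::-1])
E
python3 - <<'E'
from h import *
s=state();print(s)
for n in("scene","side","wrist"):
    im=capture(n);save(n+"0",im);C=cam(n,s);np.save(n+"0.npy",im)
    print(n,calibration(n)["vertical_fov"],"campos",-C["R"].T@C["t"])
    for o in "tin bottle ringtoy thermometer tray mat pad comb jar rattle".split():
        m=mark_of(n,o)[:2]
        print(o,[(round(float(x["score"]),2),world(C,x["location"]).round(4).tolist()) for x in m])
print(calibration("wrist"))
E
```

```text
{'clock': 0.0, 'joints': array([ 9.98397338e-01,  4.91560770e-01,  1.55944813e+00, -1.57792570e-05,
        1.09169004e+00, -1.05574825e-01]), 'qvel': array([ 0.00130535, -0.00041853,  0.0002933 , -0.00106735, -0.00013283,
        0.00097408]), 'tau': array([-3.87104534e-03, -6.12637424e+01, -2.58173704e+01,  6.91517699e-02,
        4.82294220e-02, -1.45891827e-04]), 'ee_pos': array([0.2811206 , 0.5579381 , 0.21406145]), 'tcp_rot': array([-1.77337576e-04,  2.31294842e-01,  9.72883544e-01, -5.23994832e-04]), 'force': array([ 0.58885904, -0.3852124 , -0.0897274 ]), 'moment': array([-0.01335732,  0.01870278, -0.05115468]), 'grip_force': 0.0, 'grip_width': 0.09491038974275803}
scene 54.44007188301353 campos [ 1.30834198 -0.46872677  0.62975659]
tin [(0.87, [0.4935, 0.0073, 0.0063])]
bottle [(0.92, [0.5833, 0.0729, 0.0078])]
ringtoy [(0.95, [0.5903, -0.0528, 0.0072])]
thermometer [(0.93, [0.5881, 0.0162, 0.004])]
tray []
mat [(0.68, [0.5214, 0.3234, -0.0025])]
pad [(0.72, [0.4754, -0.3373, -0.0026])]
comb [(0.75, [0.79, -0.014, -0.0003])]
jar [(0.97, [0.7608, -0.1998, -0.003])]
rattle [(0
[... 619 characters left out ...]
0.93, [0.7516, 0.2164, 0.0019]), (0.46, [0.5895, 0.0085, 0.0088])]
wrist 67.90149572471805 campos [0.22192178 0.58869258 0.38445989]
tin []
bottle []
ringtoy []
thermometer []
tray []
mat []
pad []
comb []
jar []
rattle []
{'vertical_fov': 67.90149572471805, 'cx': 278.2311121984187, 'cy': 208.47213983777974, 'k1': -0.026168161341580568, 'tool_from_camera': array([[ 3.08196452e-04, -9.71266247e-01, -2.37995343e-01,
         6.67232887e-02],
       [ 9.99999585e-01,  5.03425056e-04, -7.59525116e-04,
         6.34011894e-04],
       [ 8.57513927e-04, -2.37995010e-01,  9.71265999e-01,
        -1.70392393e-01],
       [ 0.00000000e+00,  0.00000000e+00,  0.00000000e+00,
         1.00000000e+00]])}
```

```bash
python3 - <<'E'
from h import *
for n in("scene","side"):
    im=capture(n);C=cam(n)
    for o,z,w,h in(("tray",.014,.21,.25),("mat",.004,.3,.15),("pad",.004,.13,.07),("thermometer",.024,.1,.044)):
        m=trace(n,o)
        if not m: print(n,o,"none");continue
        r=m[0]["region"].astype(np.uint8)
        c=max(cv2.findContours(r,cv2.RETR_EXTERNAL,cv2.CHAIN_APPROX_NONE)[0],key=cv2.contourArea)[:,0].astype(float)
        P=atz(C,c,z)[:,:2]
        (x,y),(a,b),t=cv2.minAreaRect((P*1000).astype(np.float32))
        print(n,o,round(m[0]["score"],2),"ctr",round(x,1),round(y,1),"size",round(a,1),round(b,1),"ang",round(t,2))
E
```

```text
scene tray 0.89 ctr 557.9 5.2 size 226.9 258.5 ang 1.98
scene mat 0.91 ctr 521.8 317.2 size 301.7 154.7 ang 3.97
scene pad 0.69 ctr 478.3 -337.2 size 73.3 134.8 ang 63.76
scene thermometer 0.72 ctr 595.8 7.2 size 118.3 58.8 ang 2.23
side tray 0.97 ctr 549.8 16.0 size 209.4 261.5 ang 2.23
side mat 0.95 ctr 519.4 322.4 size 300.3 151.2 ang 5.65
side pad 0.69 ctr 475.7 -334.4 size 75.2 131.4 ang 63.89
side thermometer 0.77 ctr 563.6 14.4 size 45.9 63.0 ang 3.79
```

View pics/scene0.png

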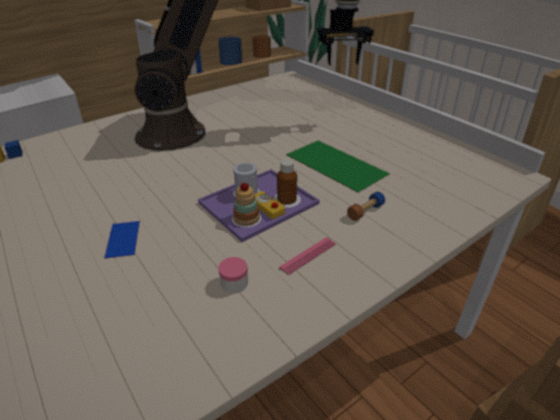

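View pics/side0.png

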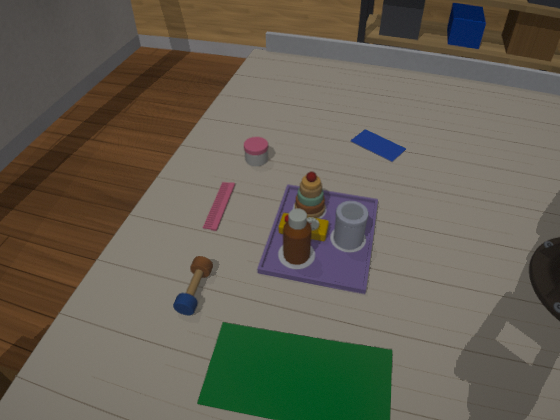

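The scene view shows the tin at (245,178), the bottle at (288,185) and the ring toy at (246,207) around the yellow thermometer, with its knob at (274,205). The mat is at +y and the pad at -y. In the side view the knob at (287,218) points to +x. I'll move the wrist camera over the tray.

Emit:
send_rows --commands '[{"rz":6.75,"tz":-0.008},{"rz":6.75,"tz":-0.008},{"rz":6.75,"tz":-0.008},{"rz":6.75,"tz":-0.008},{"rz":6.75,"tz":-0.008},{"rz":6.75,"tz":-0.008},{"rz":6.75,"tz":-0.008},{"rz":6.75,"tz":-0.008},{"rz":6.75,"tz":-0.008},{"tx":-0.0346,"ty":0.0164},{"tx":-0.0346,"ty":0.0164},{"tx":-0.0346,"ty":0.0164}]'

```text
invalid input
```

Emit:
send_rows --commands '[{"tx":-0.0346,"ty":0.0164},{"tx":-0.0346,"ty":0.0164},{"tx":-0.0346,"ty":0.0164},{"tx":-0.0346,"ty":0.0164},{"tx":-0.0346,"ty":0.0164},{"tx":-0.0346,"ty":0.0164},{"tx":-0.0346,"ty":0.0164},{"tx":-0.0346,"ty":0.0164},{"tx":-0.0346,"ty":0.0164},{"tx":-0.0346,"ty":0.0164},{"tx":-0.0346,"ty":0.0164},{"tx":-0.0346,"ty":0.0164}]'

```text
invalid input
```

```bash
cat >> h.py <<'E'
def th(s): R=rot(s["tcp_rot"]);return np.degrees(np.arctan2(R[1,1],R[0,1]))
def look(tag,names,quads=()):
    s=state();im=capture("wrist");save(tag,im);C=cam("wrist",s);np.save(tag+".npy",im)
    print("tcp",s["ee_pos"].round(4),"theta",th(s).round(2))
    for o in names:
        print(o,[(round(float(x["score"]),2),world(C,x["location"]).round(4).tolist()) for x in mark_of("wrist",o)[:1]])
    for o,z in quads:
        m=trace("wrist",o)
        if m:
            r=m[0]["region"].astype(np.uint8)
            c=max(cv2.findContours(r,0,1)[0],key=cv2.contourArea)[:,0].astype(float)
            q=cv2.minAreaRect((atz(C,c,z)[:,:2]*1000).astype(np.float32)); print(o,round(m[0]["score"],2),np.round(np.r_[q[0],q[1],q[2]],1))
    return s,C
E
python3 - <<'E'
from h import *
s,C=look("w1","tin bottle ringtoy thermometer tray mat pad".split(),(("tray",.014),("thermometer",.024+.006),("mat",.004),("pad",.004)))
E
```

```text
tcp [0.2813 0.5582 0.2147] theta 63.26
tin []
bottle []
ringtoy []
thermometer []
tray []
mat []
pad []
mat 0.91 [380.  366.2  70.1  42.   63.7]
```

View pics/w1.png

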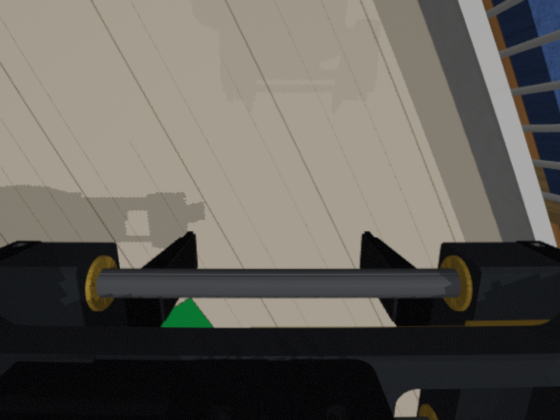

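The wrist view shows only table and the mat's corner at (190,310); the gripper fills the lower half. The rows were refused, so I'll resend them with all six fields.

Emit:
send_rows --commands '[{"tx":0,"ty":0,"tz":-0.008,"rx":0,"ry":0,"rz":6.75},{"tx":0,"ty":0,"tz":-0.008,"rx":0,"ry":0,"rz":6.75},{"tx":0,"ty":0,"tz":-0.008,"rx":0,"ry":0,"rz":6.75},{"tx":0,"ty":0,"tz":-0.008,"rx":0,"ry":0,"rz":6.75},{"tx":0,"ty":0,"tz":-0.008,"rx":0,"ry":0,"rz":6.75},{"tx":0,"ty":0,"tz":-0.008,"rx":0,"ry":0,"rz":6.75},{"tx":0,"ty":0,"tz":-0.008,"rx":0,"ry":0,"rz":6.75},{"tx":0,"ty":0,"tz":-0.008,"rx":0,"ry":0,"rz":6.75},{"tx":0,"ty":0,"tz":-0.008,"rx":0,"ry":0,"rz":6.75},{"tx":-0.036,"ty":0.0164,"tz":0,"rx":0,"ry":0,"rz":0},{"tx":-0.036,"ty":0.0164,"tz":0,"rx":0,"ry":0,"rz":0},{"tx":-0.036,"ty":0.0164,"tz":0,"rx":0,"ry":0,"rz":0}]'

```text
clock: 3.75
ee_pos: [0.3351, 0.4513, 0.2865]
tcp_rot: [0.0, 0.691, 0.723, 0.0]
force: [1.1, -0.1, 0.1]
grip_width: 0.0956
grip_force: 0.0
```

Emit:
send_rows --commands '[{"tx":-0.036,"ty":0.0164,"tz":0,"rx":0,"ry":0,"rz":0},{"tx":-0.036,"ty":0.0164,"tz":0,"rx":0,"ry":0,"rz":0},{"tx":-0.036,"ty":0.0164,"tz":0,"rx":0,"ry":0,"rz":0},{"tx":-0.036,"ty":0.0164,"tz":0,"rx":0,"ry":0,"rz":0},{"tx":-0.036,"ty":0.0164,"tz":0,"rx":0,"ry":0,"rz":0},{"tx":-0.036,"ty":0.0164,"tz":0,"rx":0,"ry":0,"rz":0},{"tx":-0.036,"ty":0.0164,"tz":0,"rx":0,"ry":0,"rz":0},{"tx":-0.036,"ty":0.0164,"tz":0,"rx":0,"ry":0,"rz":0},{"tx":-0.036,"ty":0.0164,"tz":0,"rx":0,"ry":0,"rz":0},{"tx":-0.036,"ty":0.0164,"tz":0,"rx":0,"ry":0,"rz":0},{"tx":-0.036,"ty":0.0164,"tz":0,"rx":0,"ry":0,"rz":0},{"tx":-0.036,"ty":0.0164,"tz":0,"rx":0,"ry":0,"rz":0}]'

```text
clock: 4.75
ee_pos: [0.5512, 0.0274, 0.2868]
tcp_rot: [0.0, 0.692, 0.722, 0.0]
force: [0.6, 0.3, -0.2]
grip_width: 0.0948
grip_force: 0.0
```

```bash
python3 - <<'E'
from h import *
s,C=look("w2","tin bottle ringtoy thermometer tray mat pad".split(),(("tray",.014),("thermometer",.024+.006),("mat",.004),("pad",.004)))
E
```

```text
tcp [0.5512 0.0274 0.2868] theta 2.5
tin [(0.81, [0.4939, 0.0112, 0.0084])]
bottle [(0.87, [0.5849, 0.0729, 0.0096])]
ringtoy [(0.65, [0.5902, -0.0517, 0.0027])]
thermometer [(0.97, [0.5864, 0.0145, 0.0055])]
tray [(0.75, [0.5497, 0.0117, 0.0005])]
mat []
pad []
tray 0.67 [550.4  13.1 213.2 250.    2.4]
thermometer 0.75 [589.9  14.2  98.9  48.1   3.8]
mat 0.97 [525.  251.  297.7  21.7   2.4]
```

View pics/w2.png

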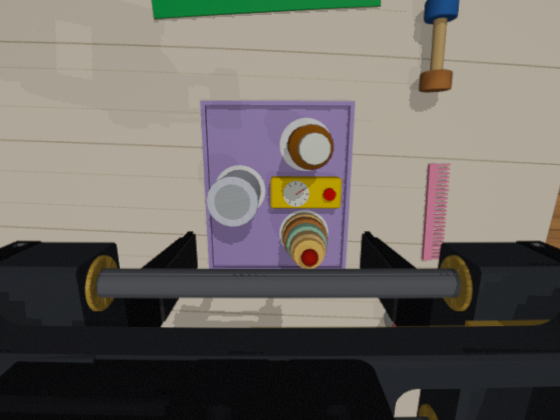

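The wrist view shows the tray with the bottle at (312,148), the tin at (237,195), the ring toy at (305,240), and the thermometer at (306,193) with its knob to the right (+x). The mat edge runs along the top, from (155,17) to (380,6). I'll pick the bottle first, closing along x.

Emit:
send_rows --commands '[{"tx":0.025,"ty":0.019,"tz":0,"rx":0,"ry":0,"rz":0},{"tx":0.0245,"ty":0.019,"tz":0,"rx":0,"ry":0,"rz":0},{"tx":0,"ty":0,"tz":0.03,"rx":0,"ry":0,"rz":0},{"tx":0,"ty":0,"tz":0.035,"rx":0,"ry":0,"rz":0},{"tx":0,"ty":0,"tz":0.035,"rx":0,"ry":0,"rz":0},{"tx":0,"ty":0,"tz":0.035,"rx":0,"ry":0,"rz":0},{"tx":0,"ty":0,"tz":0.03,"rx":0,"ry":0,"rz":0},{"tx":0,"ty":0,"tz":0.025,"rx":0,"ry":0,"rz":0},{"tx":0,"ty":0,"tz":0.02,"rx":0,"ry":0,"rz":0},{"tx":0,"ty":0,"tz":0.015,"rx":0,"ry":0,"rz":0},{"tx":0,"ty":0,"tz":0.012,"rx":0,"ry":0,"rz":0},{"tx":0,"ty":0,"tz":0,"rx":0,"ry":0,"rz":0}]'

```text
clock: 6.35
ee_pos: [0.5855, 0.0808, 0.0476]
tcp_rot: [-0.001, 0.691, 0.723, -0.001]
force: [0.3, -1.1, 0.0]
grip_width: 0.0949
grip_force: 0.0
```

Emit:
send_rows --commands '[{"tx":0,"ty":0,"tz":0,"rx":0,"ry":0,"rz":0},{"tx":0,"ty":0,"tz":0,"rx":0,"ry":0,"rz":0},{"tx":0,"ty":0,"tz":0,"rx":0,"ry":0,"rz":0},{"tx":0,"ty":0,"tz":0,"rx":0,"ry":0,"rz":0},{"tx":0,"ty":0,"tz":0,"rx":0,"ry":0,"rz":0},{"tx":0,"ty":0,"tz":0,"rx":0,"ry":0,"rz":0},{"tx":0,"ty":0,"tz":0,"rx":0,"ry":0,"rz":0},{"tx":0,"ty":0,"tz":0,"rx":0,"ry":0,"rz":0}]' --jaw -1 --force 30

```text
clock: 7.02
ee_pos: [0.5867, 0.0805, 0.05]
tcp_rot: [0.0, 0.691, 0.722, 0.0]
force: [0.7, -0.1, 3.1]
grip_width: 0.053
grip_force: 30.0
```

Emit:
send_rows --commands '[{"tx":0,"ty":0,"tz":-0.015,"rx":0,"ry":0,"rz":0},{"tx":0,"ty":0,"tz":-0.025,"rx":0,"ry":0,"rz":0},{"tx":0,"ty":0,"tz":-0.02,"rx":0,"ry":0,"rz":0},{"tx":0.0153,"ty":0.0028,"tz":0,"rx":0,"ry":0,"rz":0},{"tx":0.029,"ty":0.0055,"tz":0,"rx":0,"ry":0,"rz":0},{"tx":0.034,"ty":0.0062,"tz":0,"rx":0,"ry":0,"rz":0},{"tx":0.034,"ty":0.0062,"tz":0,"rx":0,"ry":0,"rz":0},{"tx":0.034,"ty":0.0062,"tz":0,"rx":0,"ry":0,"rz":0},{"tx":0.034,"ty":0.0062,"tz":0,"rx":0,"ry":0,"rz":0},{"tx":0.034,"ty":0.0062,"tz":0,"rx":0,"ry":0,"rz":0},{"tx":0.023,"ty":0.0046,"tz":0,"rx":0,"ry":0,"rz":0},{"tx":0.01,"ty":0.0019,"tz":0,"rx":0,"ry":0,"rz":0}]'

```text
clock: 8.02
ee_pos: [0.6208, 0.3327, 0.1088]
tcp_rot: [-0.0, 0.691, 0.723, -0.0]
force: [-0.2, -0.1, -3.6]
grip_width: 0.0528
grip_force: 30.0
```

Emit:
send_rows --commands '[{"tx":0,"ty":0,"tz":0.005,"rx":0,"ry":0,"rz":0},{"tx":0,"ty":0,"tz":0.015,"rx":0,"ry":0,"rz":0},{"tx":0,"ty":0,"tz":0.015,"rx":0,"ry":0,"rz":0},{"tx":0,"ty":0,"tz":0.013,"rx":0,"ry":0,"rz":0},{"tx":0,"ty":0,"tz":0.008,"rx":0,"ry":0,"rz":0},{"tx":0,"ty":0,"tz":0.003,"rx":0,"ry":0,"rz":0},{"tx":0,"ty":0,"tz":0.002,"rx":0,"ry":0,"rz":0},{"tx":0,"ty":0,"tz":0,"rx":0,"ry":0,"rz":0},{"tx":0,"ty":0,"tz":0,"rx":0,"ry":0,"rz":0}]'

```text
clock: 8.77
ee_pos: [0.6217, 0.3296, 0.0493]
tcp_rot: [0.0, 0.692, 0.722, 0.0]
force: [0.9, -0.3, -3.6]
grip_width: 0.0529
grip_force: 30.0
```

Emit:
send_rows --commands '[{"tx":0,"ty":0,"tz":0.001,"rx":0,"ry":0,"rz":0},{"tx":0,"ty":0,"tz":0.0005,"rx":0,"ry":0,"rz":0},{"tx":0,"ty":0,"tz":0,"rx":0,"ry":0,"rz":0}]'

```text
clock: 9.02
ee_pos: [0.6217, 0.3298, 0.048]
tcp_rot: [0.0, 0.691, 0.722, 0.001]
force: [-0.2, -0.4, 2.0]
grip_width: 0.053
grip_force: 30.0
```

Emit:
send_rows --commands '[{"tx":0,"ty":0,"tz":0,"rx":0,"ry":0,"rz":0},{"tx":0,"ty":0,"tz":0,"rx":0,"ry":0,"rz":0},{"tx":0,"ty":0,"tz":0,"rx":0,"ry":0,"rz":0},{"tx":0,"ty":0,"tz":0,"rx":0,"ry":0,"rz":0},{"tx":0,"ty":0,"tz":0,"rx":0,"ry":0,"rz":0},{"tx":0,"ty":0,"tz":0,"rx":0,"ry":0,"rz":0},{"tx":0,"ty":0,"tz":-0.01,"rx":0,"ry":0,"rz":0},{"tx":0,"ty":0,"tz":-0.03,"rx":0,"ry":0,"rz":0},{"tx":0,"ty":0,"tz":-0.04,"rx":0,"ry":0,"rz":0},{"tx":0,"ty":0,"tz":-0.03,"rx":0,"ry":0,"rz":0}]' --jaw 1

```text
clock: 9.85
ee_pos: [0.6216, 0.3297, 0.1603]
tcp_rot: [0.0, 0.691, 0.722, 0.001]
force: [0.9, 0.5, 0.7]
grip_width: 0.0952
grip_force: 0.0
```

```bash
python3 - <<'E'
from h import *
s,C=look("w3","bottle mat rattle".split(),(("mat",.004),))
E
```

```text
tcp [0.6216 0.3297 0.1603] theta 2.5
bottle [(0.77, [0.6188, 0.3253, 0.0095])]
mat [(0.9, [0.5177, 0.3228, 0.0015])]
rattle [(0.54, [0.7527, 0.2111, 0.0014])]
mat 0.74 [519.  322.4 300.2 151.7   5.4]
```

Emit:
send_rows --commands '[{"tx":-0.025,"ty":-0.0031,"tz":0,"rx":0,"ry":0,"rz":0},{"tx":-0.036,"ty":-0.0045,"tz":0,"rx":0,"ry":0,"rz":0},{"tx":-0.036,"ty":-0.0045,"tz":0,"rx":0,"ry":0,"rz":0},{"tx":-0.036,"ty":-0.0045,"tz":0,"rx":0,"ry":0,"rz":0},{"tx":-0.036,"ty":-0.0045,"tz":0,"rx":0,"ry":0,"rz":0},{"tx":-0.036,"ty":-0.0045,"tz":0,"rx":0,"ry":0,"rz":0},{"tx":-0.036,"ty":-0.0045,"tz":0,"rx":0,"ry":0,"rz":0},{"tx":-0.036,"ty":-0.0045,"tz":0,"rx":0,"ry":0,"rz":0},{"tx":-0.036,"ty":-0.0045,"tz":0,"rx":0,"ry":0,"rz":0},{"tx":-0.036,"ty":-0.0045,"tz":0,"rx":0,"ry":0,"rz":0},{"tx":-0.0315,"ty":-0.0036,"tz":0,"rx":0,"ry":0,"rz":0},{"tx":0,"ty":0,"tz":0,"rx":0,"ry":0,"rz":0}]'

```text
clock: 11.1
ee_pos: [0.5899, -0.0573, 0.1557]
tcp_rot: [-0.001, 0.693, 0.721, -0.001]
force: [0.7, 1.0, -0.0]
grip_width: 0.095
grip_force: 0.0
```

Emit:
send_rows --commands '[{"tx":0,"ty":0,"tz":0.02,"rx":0,"ry":0,"rz":0},{"tx":0,"ty":0,"tz":0.03,"rx":0,"ry":0,"rz":0},{"tx":0,"ty":0,"tz":0.03,"rx":0,"ry":0,"rz":0},{"tx":0,"ty":0,"tz":0.02,"rx":0,"ry":0,"rz":0},{"tx":0,"ty":0,"tz":0.012,"rx":0,"ry":0,"rz":0},{"tx":0,"ty":0,"tz":0.006,"rx":0,"ry":0,"rz":0},{"tx":0,"ty":0,"tz":0,"rx":0,"ry":0,"rz":0},{"tx":0,"ty":0,"tz":0,"rx":0,"ry":0,"rz":0}]'

```text
clock: 11.77
ee_pos: [0.5911, -0.0524, 0.0395]
tcp_rot: [0.0, 0.691, 0.722, 0.0]
force: [0.6, -1.3, 0.1]
grip_width: 0.095
grip_force: 0.0
```

Emit:
send_rows --commands '[{"tx":0,"ty":0,"tz":0,"rx":0,"ry":0,"rz":0},{"tx":0,"ty":0,"tz":0,"rx":0,"ry":0,"rz":0},{"tx":0,"ty":0,"tz":0,"rx":0,"ry":0,"rz":0},{"tx":0,"ty":0,"tz":0,"rx":0,"ry":0,"rz":0},{"tx":0,"ty":0,"tz":0,"rx":0,"ry":0,"rz":0},{"tx":0,"ty":0,"tz":0,"rx":0,"ry":0,"rz":0},{"tx":0,"ty":0,"tz":0,"rx":0,"ry":0,"rz":0},{"tx":0,"ty":0,"tz":0,"rx":0,"ry":0,"rz":0}]' --jaw -1 --force 30

```text
clock: 12.43
ee_pos: [0.5917, -0.0526, 0.0399]
tcp_rot: [0.001, 0.692, 0.722, 0.001]
force: [1.8, 0.9, 6.2]
grip_width: 0.0598
grip_force: 48.2
```

Emit:
send_rows --commands '[{"tx":0,"ty":0,"tz":0,"rx":0,"ry":0,"rz":0},{"tx":0,"ty":0,"tz":0,"rx":0,"ry":0,"rz":0},{"tx":0,"ty":0,"tz":0,"rx":0,"ry":0,"rz":0},{"tx":0,"ty":0,"tz":-0.004,"rx":0,"ry":0,"rz":0},{"tx":0,"ty":0,"tz":-0.002,"rx":0,"ry":0,"rz":0},{"tx":0,"ty":0,"tz":0,"rx":0,"ry":0,"rz":0}]' --jaw 1

```text
clock: 12.93
ee_pos: [0.591, -0.0526, 0.0456]
tcp_rot: [0.0, 0.691, 0.722, 0.0]
force: [0.4, 0.1, 0.5]
grip_width: 0.0929
grip_force: 0.0
```

Emit:
send_rows --commands '[{"tx":0,"ty":0,"tz":0,"rx":0,"ry":0,"rz":0},{"tx":0,"ty":0,"tz":0,"rx":0,"ry":0,"rz":0},{"tx":0,"ty":0,"tz":0,"rx":0,"ry":0,"rz":0},{"tx":0,"ty":0,"tz":0,"rx":0,"ry":0,"rz":0},{"tx":0,"ty":0,"tz":0,"rx":0,"ry":0,"rz":0},{"tx":0,"ty":0,"tz":0,"rx":0,"ry":0,"rz":0},{"tx":0,"ty":0,"tz":0,"rx":0,"ry":0,"rz":0},{"tx":0,"ty":0,"tz":0,"rx":0,"ry":0,"rz":0}]' --jaw -1

```text
clock: 13.6
ee_pos: [0.5908, -0.0526, 0.0451]
tcp_rot: [-0.0, 0.691, 0.722, 0.0]
force: [-0.4, -0.1, -0.2]
grip_width: 0.0551
grip_force: 30.0
```

Emit:
send_rows --commands '[{"tx":0,"ty":0,"tz":-0.02,"rx":0,"ry":0,"rz":0},{"tx":0,"ty":0,"tz":-0.035,"rx":0,"ry":0,"rz":0},{"tx":0,"ty":0,"tz":-0.035,"rx":0,"ry":0,"rz":0},{"tx":0,"ty":0,"tz":-0.02,"rx":0,"ry":0,"rz":0},{"tx":0.0186,"ty":-0.0079,"tz":0,"rx":0,"ry":0,"rz":0},{"tx":0.0317,"ty":-0.0135,"tz":0,"rx":0,"ry":0,"rz":0},{"tx":0.0317,"ty":-0.0135,"tz":0,"rx":0,"ry":0,"rz":0},{"tx":0.0317,"ty":-0.0135,"tz":0,"rx":0,"ry":0,"rz":0},{"tx":0.0317,"ty":-0.0135,"tz":0,"rx":0,"ry":0,"rz":0},{"tx":0.0317,"ty":-0.0135,"tz":0,"rx":0,"ry":0,"rz":0},{"tx":0.0317,"ty":-0.0135,"tz":0,"rx":0,"ry":0,"rz":0},{"tx":0.0317,"ty":-0.0135,"tz":0,"rx":0,"ry":0,"rz":0}]'

```text
clock: 14.6
ee_pos: [0.4769, 0.1845, 0.1551]
tcp_rot: [-0.0, 0.692, 0.722, -0.0]
force: [1.6, 0.8, -3.0]
grip_width: 0.0548
grip_force: 30.0
```

Emit:
send_rows --commands '[{"tx":0.0317,"ty":-0.0135,"tz":0,"rx":0,"ry":0,"rz":0},{"tx":0.0317,"ty":-0.0135,"tz":0,"rx":0,"ry":0,"rz":0},{"tx":0.0317,"ty":-0.0135,"tz":0,"rx":0,"ry":0,"rz":0},{"tx":0.025,"ty":-0.0107,"tz":0,"rx":0,"ry":0,"rz":0},{"tx":0.012,"ty":-0.0051,"tz":0,"rx":0,"ry":0,"rz":0},{"tx":0,"ty":0,"tz":0.01,"rx":0,"ry":0,"rz":0},{"tx":0,"ty":0,"tz":0.025,"rx":0,"ry":0,"rz":0},{"tx":0,"ty":0,"tz":0.025,"rx":0,"ry":0,"rz":0},{"tx":0,"ty":0,"tz":0.02,"rx":0,"ry":0,"rz":0},{"tx":0,"ty":0,"tz":0.015,"rx":0,"ry":0,"rz":0},{"tx":0,"ty":0,"tz":0.008,"rx":0,"ry":0,"rz":0},{"tx":0,"ty":0,"tz":0.004,"rx":0,"ry":0,"rz":0}]'

```text
clock: 15.6
ee_pos: [0.4158, 0.3119, 0.0467]
tcp_rot: [-0.0, 0.692, 0.722, -0.001]
force: [-0.1, -0.1, -3.2]
grip_width: 0.0557
grip_force: 30.0
```

Emit:
send_rows --commands '[{"tx":0,"ty":0,"tz":0.003,"rx":0,"ry":0,"rz":0},{"tx":0,"ty":0,"tz":0.001,"rx":0,"ry":0,"rz":0},{"tx":0,"ty":0,"tz":0,"rx":0,"ry":0,"rz":0},{"tx":0,"ty":0,"tz":0,"rx":0,"ry":0,"rz":0}]'

```text
clock: 15.93
ee_pos: [0.4163, 0.3129, 0.0448]
tcp_rot: [0.0, 0.691, 0.722, 0.001]
force: [-0.6, -0.4, -2.4]
grip_width: 0.0556
grip_force: 30.0
```

Emit:
send_rows --commands '[{"tx":0,"ty":0,"tz":0.001,"rx":0,"ry":0,"rz":0},{"tx":0,"ty":0,"tz":0.0005,"rx":0,"ry":0,"rz":0},{"tx":0,"ty":0,"tz":0,"rx":0,"ry":0,"rz":0},{"tx":0,"ty":0,"tz":0,"rx":0,"ry":0,"rz":0}]'

```text
clock: 16.27
ee_pos: [0.4162, 0.3129, 0.043]
tcp_rot: [0.0, 0.691, 0.722, 0.0]
force: [-0.4, -0.4, 2.5]
grip_width: 0.055
grip_force: 30.0
```

Emit:
send_rows --commands '[{"tx":0,"ty":0,"tz":0,"rx":0,"ry":0,"rz":0},{"tx":0,"ty":0,"tz":0,"rx":0,"ry":0,"rz":0},{"tx":0,"ty":0,"tz":0,"rx":0,"ry":0,"rz":0},{"tx":0,"ty":0,"tz":0,"rx":0,"ry":0,"rz":0},{"tx":0,"ty":0,"tz":0,"rx":0,"ry":0,"rz":0},{"tx":0,"ty":0,"tz":0,"rx":0,"ry":0,"rz":0},{"tx":0,"ty":0,"tz":-0.01,"rx":0,"ry":0,"rz":0},{"tx":0,"ty":0,"tz":-0.03,"rx":0,"ry":0,"rz":0},{"tx":0,"ty":0,"tz":-0.035,"rx":0,"ry":0,"rz":0},{"tx":0,"ty":0,"tz":-0.035,"rx":0,"ry":0,"rz":0},{"tx":0,"ty":0,"tz":-0.01,"rx":0,"ry":0,"rz":-5},{"tx":0,"ty":0,"tz":0,"rx":0,"ry":0,"rz":-7}]' --jaw 1

```text
clock: 17.27
ee_pos: [0.417, 0.3133, 0.1667]
tcp_rot: [0.001, 0.611, 0.792, 0.003]
force: [-0.3, 0.5, 0.2]
grip_width: 0.0952
grip_force: 0.0
```

Emit:
send_rows --commands '[{"tx":0,"ty":0,"tz":0,"rx":0,"ry":0,"rz":-7},{"tx":0,"ty":0,"tz":0,"rx":0,"ry":0,"rz":-7},{"tx":0,"ty":0,"tz":0,"rx":0,"ry":0,"rz":-7},{"tx":0,"ty":0,"tz":0,"rx":0,"ry":0,"rz":-7},{"tx":0,"ty":0,"tz":0,"rx":0,"ry":0,"rz":-7},{"tx":0,"ty":0,"tz":0,"rx":0,"ry":0,"rz":-7},{"tx":0,"ty":0,"tz":0,"rx":0,"ry":0,"rz":-7},{"tx":0,"ty":0,"tz":0,"rx":0,"ry":0,"rz":-7},{"tx":0,"ty":0,"tz":0,"rx":0,"ry":0,"rz":-7},{"tx":0,"ty":0,"tz":0,"rx":0,"ry":0,"rz":-7},{"tx":0,"ty":0,"tz":0,"rx":0,"ry":0,"rz":-7},{"tx":0,"ty":0,"tz":0,"rx":0,"ry":0,"rz":-1}]'

```text
clock: 18.27
ee_pos: [0.4159, 0.3127, 0.1633]
tcp_rot: [0.0, -0.025, 1.0, 0.0]
force: [0.3, 0.2, 0.5]
grip_width: 0.0955
grip_force: 0.0
```

Emit:
send_rows --commands '[{"tx":-0.0044,"ty":-0.0206,"tz":0,"rx":0,"ry":0,"rz":0},{"tx":-0.0074,"ty":-0.0346,"tz":0,"rx":0,"ry":0,"rz":0},{"tx":-0.0074,"ty":-0.0346,"tz":0,"rx":0,"ry":0,"rz":0},{"tx":-0.0074,"ty":-0.0346,"tz":0,"rx":0,"ry":0,"rz":0},{"tx":-0.0074,"ty":-0.0346,"tz":0,"rx":0,"ry":0,"rz":0},{"tx":-0.0074,"ty":-0.0346,"tz":0,"rx":0,"ry":0,"rz":0},{"tx":-0.0074,"ty":-0.0346,"tz":0,"rx":0,"ry":0,"rz":0},{"tx":-0.0074,"ty":-0.0346,"tz":0,"rx":0,"ry":0,"rz":0},{"tx":-0.0055,"ty":-0.0257,"tz":0,"rx":0,"ry":0,"rz":0},{"tx":-0.0037,"ty":-0.0175,"tz":0,"rx":0,"ry":0,"rz":0},{"tx":0,"ty":0,"tz":0,"rx":0,"ry":0,"rz":0}]'

```text
clock: 19.18
ee_pos: [0.4955, 0.0071, 0.1631]
tcp_rot: [0.0, -0.019, 1.0, -0.0]
force: [0.4, -1.0, 0.3]
grip_width: 0.0949
grip_force: 0.0
```

```bash
python3 - <<'E'
from h import *
s,C=look("w4","tin thermometer ringtoy tray".split(),(("tray",.014),))
im=capture("side");save("s1",im)
C=cam("side")
for o in("tin","ringtoy","bottle"): print(o,[(round(float(x["score"]),2),world(C,x["location"]).round(4).tolist()) for x in mark_of("side",o)[:1]])
E
```

```text
tcp [0.4955 0.0071 0.1631] theta 92.14
tin [(0.57, [0.4927, 0.0089, 0.0073])]
thermometer [(0.88, [0.5885, 0.012, 0.0042])]
ringtoy []
tray []
tray 0.57 [509.5   9.5 131.8 250.3   2.2]
tin [(0.71, [0.4974, 0.0131, 0.0063])]
ringtoy [(0.7, [0.4145, 0.3121, 0.006])]
bottle [(0.63, [0.7661, -0.1946, -0.0038])]
```

View pics/s1.png

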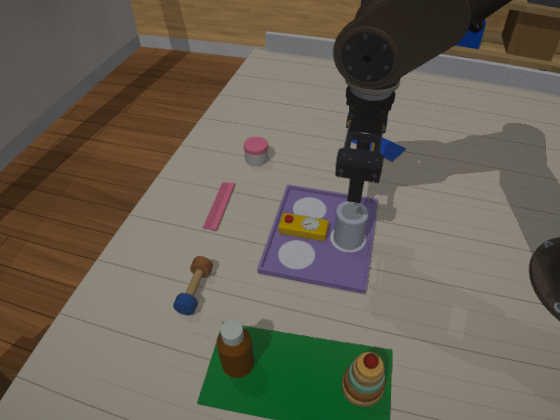

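The side view shows the bottle at (235,350) and the ring toy at (365,378) upright on the mat. Both their circles are empty, the tin is under the gripper at (350,228), and the thermometer is at (303,227). Next is the tin.

Emit:
send_rows --commands '[{"tx":0,"ty":0.001,"tz":0.02,"rx":0,"ry":0,"rz":0},{"tx":0,"ty":0.001,"tz":0.03,"rx":0,"ry":0,"rz":0},{"tx":0,"ty":0.001,"tz":0.03,"rx":0,"ry":0,"rz":0},{"tx":0,"ty":0,"tz":0.025,"rx":0,"ry":0,"rz":0},{"tx":0,"ty":0,"tz":0.015,"rx":0,"ry":0,"rz":0},{"tx":0,"ty":0,"tz":0.008,"rx":0,"ry":0,"rz":0},{"tx":0,"ty":0,"tz":0.004,"rx":0,"ry":0,"rz":0},{"tx":0,"ty":0,"tz":0,"rx":0,"ry":0,"rz":0},{"tx":0,"ty":0,"tz":0,"rx":0,"ry":0,"rz":0}]'

```text
clock: 20.43
ee_pos: [0.495, 0.0129, 0.0313]
tcp_rot: [0.0, -0.022, 1.0, -0.0]
force: [-0.8, -0.4, 0.2]
grip_width: 0.0949
grip_force: 0.0
```

Emit:
send_rows --commands '[{"tx":0,"ty":0,"tz":0,"rx":0,"ry":0,"rz":0},{"tx":0,"ty":0,"tz":0,"rx":0,"ry":0,"rz":0},{"tx":0,"ty":0,"tz":0,"rx":0,"ry":0,"rz":0},{"tx":0,"ty":0,"tz":0,"rx":0,"ry":0,"rz":0},{"tx":0,"ty":0,"tz":0,"rx":0,"ry":0,"rz":0},{"tx":0,"ty":0,"tz":0,"rx":0,"ry":0,"rz":0},{"tx":0,"ty":0,"tz":0,"rx":0,"ry":0,"rz":0},{"tx":0,"ty":0,"tz":0,"rx":0,"ry":0,"rz":0}]' --jaw -1 --force 30

```text
clock: 21.1
ee_pos: [0.4948, 0.0128, 0.0309]
tcp_rot: [0.0, -0.022, 1.0, -0.0]
force: [-0.5, -1.5, 4.4]
grip_width: 0.0637
grip_force: 30.0
```

Emit:
send_rows --commands '[{"tx":0,"ty":0,"tz":-0.02,"rx":0,"ry":0,"rz":0},{"tx":0,"ty":0,"tz":-0.03,"rx":0,"ry":0,"rz":0},{"tx":0,"ty":0,"tz":-0.02,"rx":0,"ry":0,"rz":0},{"tx":-0.0024,"ty":0.0198,"tz":0,"rx":0,"ry":0,"rz":0},{"tx":-0.0041,"ty":0.0335,"tz":0,"rx":0,"ry":0,"rz":0},{"tx":-0.0041,"ty":0.0335,"tz":0,"rx":0,"ry":0,"rz":0},{"tx":-0.0041,"ty":0.0335,"tz":0,"rx":0,"ry":0,"rz":0},{"tx":-0.0041,"ty":0.0335,"tz":0,"rx":0,"ry":0,"rz":0},{"tx":-0.0041,"ty":0.0335,"tz":0,"rx":0,"ry":0,"rz":0},{"tx":-0.0041,"ty":0.0335,"tz":0,"rx":0,"ry":0,"rz":0},{"tx":-0.0041,"ty":0.0335,"tz":0,"rx":0,"ry":0,"rz":0},{"tx":-0.0041,"ty":0.0335,"tz":0,"rx":0,"ry":0,"rz":0}]'

```text
clock: 22.1
ee_pos: [0.5166, 0.3036, 0.1002]
tcp_rot: [-0.0, -0.022, 1.0, -0.0]
force: [0.2, -0.6, -1.8]
grip_width: 0.0635
grip_force: 30.0
```

Emit:
send_rows --commands '[{"tx":-0.0025,"ty":0.02,"tz":0,"rx":0,"ry":0,"rz":0},{"tx":0,"ty":0,"tz":0.008,"rx":0,"ry":0,"rz":0},{"tx":0,"ty":0,"tz":0.018,"rx":0,"ry":0,"rz":0},{"tx":0,"ty":0,"tz":0.018,"rx":0,"ry":0,"rz":0},{"tx":0,"ty":0,"tz":0.013,"rx":0,"ry":0,"rz":0},{"tx":0,"ty":0,"tz":0.008,"rx":0,"ry":0,"rz":0},{"tx":0,"ty":0,"tz":0.004,"rx":0,"ry":0,"rz":0},{"tx":0,"ty":0,"tz":0.0015,"rx":0,"ry":0,"rz":0},{"tx":0,"ty":0,"tz":0,"rx":0,"ry":0,"rz":0},{"tx":0,"ty":0,"tz":0,"rx":0,"ry":0,"rz":0}]'

```text
clock: 22.93
ee_pos: [0.5191, 0.322, 0.0307]
tcp_rot: [0.0, -0.022, 1.0, 0.0]
force: [0.6, 0.4, -2.5]
grip_width: 0.0636
grip_force: 30.0
```

Emit:
send_rows --commands '[{"tx":0,"ty":0,"tz":0.001,"rx":0,"ry":0,"rz":0},{"tx":0,"ty":0,"tz":0.0006,"rx":0,"ry":0,"rz":0},{"tx":0,"ty":0,"tz":0,"rx":0,"ry":0,"rz":0}]'

```text
clock: 23.18
ee_pos: [0.519, 0.3221, 0.0289]
tcp_rot: [0.0, -0.022, 1.0, 0.0]
force: [0.1, 0.1, -0.6]
grip_width: 0.0631
grip_force: 30.0
```

Emit:
send_rows --commands '[{"tx":0,"ty":0,"tz":0,"rx":0,"ry":0,"rz":0},{"tx":0,"ty":0,"tz":0,"rx":0,"ry":0,"rz":0},{"tx":0,"ty":0,"tz":0,"rx":0,"ry":0,"rz":0},{"tx":0,"ty":0,"tz":0,"rx":0,"ry":0,"rz":0},{"tx":0,"ty":0,"tz":0,"rx":0,"ry":0,"rz":0},{"tx":0,"ty":0,"tz":0,"rx":0,"ry":0,"rz":0},{"tx":0,"ty":0,"tz":-0.01,"rx":0,"ry":0,"rz":0},{"tx":0,"ty":0,"tz":-0.03,"rx":0,"ry":0,"rz":0},{"tx":0,"ty":0,"tz":-0.035,"rx":0,"ry":0,"rz":0},{"tx":0,"ty":0,"tz":-0.035,"rx":0,"ry":0,"rz":0},{"tx":0,"ty":0,"tz":-0.02,"rx":0,"ry":0,"rz":0}]' --jaw 1

```text
clock: 24.1
ee_pos: [0.5195, 0.3224, 0.163]
tcp_rot: [0.002, -0.022, 1.0, 0.001]
force: [0.4, 0.2, -0.2]
grip_width: 0.0951
grip_force: 0.0
```

Emit:
send_rows --commands '[{"tx":-0.0037,"ty":-0.0206,"tz":0,"rx":0,"ry":0,"rz":0},{"tx":-0.0064,"ty":-0.0356,"tz":0,"rx":0,"ry":0,"rz":0},{"tx":-0.0064,"ty":-0.0356,"tz":0,"rx":0,"ry":0,"rz":0},{"tx":-0.0064,"ty":-0.0356,"tz":0,"rx":0,"ry":0,"rz":0},{"tx":-0.0064,"ty":-0.0356,"tz":0,"rx":0,"ry":0,"rz":0},{"tx":-0.0064,"ty":-0.0356,"tz":0,"rx":0,"ry":0,"rz":0},{"tx":-0.0064,"ty":-0.0356,"tz":0,"rx":0,"ry":0,"rz":0},{"tx":-0.0064,"ty":-0.0356,"tz":0,"rx":0,"ry":0,"rz":0},{"tx":-0.0045,"ty":-0.0252,"tz":0,"rx":0,"ry":0,"rz":0},{"tx":-0.0029,"ty":-0.0172,"tz":0,"rx":0,"ry":0,"rz":0},{"tx":0,"ty":0,"tz":0,"rx":0,"ry":0,"rz":0},{"tx":0,"ty":0,"tz":0,"rx":0,"ry":0,"rz":0}]'

```text
clock: 25.1
ee_pos: [0.5883, 0.012, 0.159]
tcp_rot: [0.0, -0.021, 1.0, 0.0]
force: [0.3, 0.4, -0.7]
grip_width: 0.0952
grip_force: 0.0
```

```bash
python3 - <<'E'
from h import *
s,C=look("w5","thermometer tray".split(),(("tray",.014),("thermometer",.03)))
im=capture("side");save("s2",im)
C=cam("side")
for o,z in(("thermometer",.03),("tray",.014),("mat",.004)):
    m=trace("side",o)
    if m:
        r=m[0]["region"].astype(np.uint8);c=max(cv2.findContours(r,0,1)[0],key=cv2.contourArea)[:,0].astype(float)
        q=cv2.minAreaRect((atz(C,c,z)[:,:2]*1000).astype(np.float32));print(o,np.round(np.r_[q[0],q[1],q[2]],1))
for n in("scene","side"):
    if n=="scene":capture(n)
    C=cam(n)
    for o in("tin","ringtoy","bottle","thermometer","pad"): print(n,o,[(round(float(x["score"]),2),world(C,x["location"]).round(4).tolist()) for x in mark_of(n,o)[:1]])
E
```

```text
tcp [0.5883 0.012  0.159 ] theta 92.4
thermometer [(0.72, [0.588, 0.0103, 0.0043])]
tray []
tray 0.73 [549.5  11.4 210.  251.1   2.4]
thermometer 0.73 [588.4  13.   98.7  45.    2.2]
thermometer [588.3  21.9  96.9  59.6   3. ]
tray [550.1  15.4 210.2 261.    2.3]
mat [518.6 322.8 300.4 151.    5.4]
scene tin [(0.85, [0.5187, 0.3229, 0.0032])]
scene ringtoy [(0.79, [0.4136, 0.3094, 0.0023])]
scene bottle [(0.83, [0.6193, 0.3246, 0.0059])]
scene thermometer [(0.68, [0.5888, 0.0164, 0.0016])]
scene pad [(0.89, [0.4748, -0.3361, -0.0024])]
side tin [(0.68, [0.5191, 0.3235, 0.0036])]
side ringtoy [(0.86, [0.4131, 0.3107, 0.0063])]
side bottle [(0.78, [0.6234, 0.3292, 0.0042])]
side thermometer [(0.56, [0.5873, 0.0086, 0.0093])]
side pad [(0.84, [0.4764, -0.3371, -0.0011])]
```

View pics/w5.png

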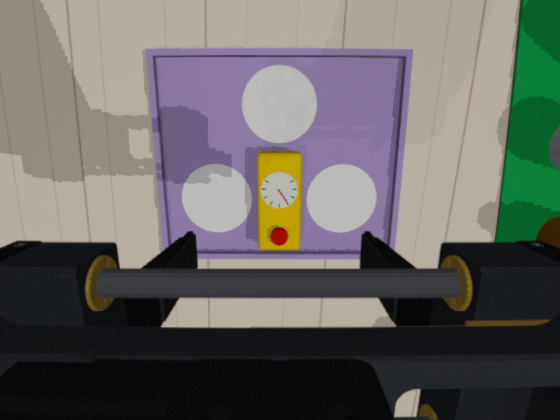

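The wrist view shows the thermometer centred between the fingers at (279,200), with the knob at (279,236). The empty circles are at (279,104), (217,198) and (341,198), and there is room for the fingers.

Emit:
send_rows --commands '[{"tx":0,"ty":0.0005,"tz":0.02,"rx":0,"ry":0,"rz":0},{"tx":0,"ty":0.0005,"tz":0.035,"rx":0,"ry":0,"rz":0},{"tx":0,"ty":0,"tz":0.035,"rx":0,"ry":0,"rz":0},{"tx":0,"ty":0,"tz":0.025,"rx":0,"ry":0,"rz":0},{"tx":0,"ty":0,"tz":0.015,"rx":0,"ry":0,"rz":0},{"tx":0,"ty":0,"tz":0.01,"rx":0,"ry":0,"rz":0},{"tx":0,"ty":0,"tz":0.006,"rx":0,"ry":0,"rz":0},{"tx":0,"ty":0,"tz":0.003,"rx":0,"ry":0,"rz":0},{"tx":0,"ty":0,"tz":0,"rx":0,"ry":0,"rz":0},{"tx":0,"ty":0,"tz":0,"rx":0,"ry":0,"rz":0}]'

```text
clock: 26.93
ee_pos: [0.5887, 0.0135, 0.0104]
tcp_rot: [0.001, -0.022, 1.0, -0.0]
force: [0.4, 0.3, -0.2]
grip_width: 0.0952
grip_force: 0.0
```

Emit:
send_rows --commands '[{"tx":0,"ty":0,"tz":0,"rx":0,"ry":0,"rz":0},{"tx":0,"ty":0,"tz":0,"rx":0,"ry":0,"rz":0},{"tx":0,"ty":0,"tz":0,"rx":0,"ry":0,"rz":0},{"tx":0,"ty":0,"tz":0,"rx":0,"ry":0,"rz":0},{"tx":0,"ty":0,"tz":0,"rx":0,"ry":0,"rz":0},{"tx":0,"ty":0,"tz":0,"rx":0,"ry":0,"rz":0},{"tx":0,"ty":0,"tz":0,"rx":0,"ry":0,"rz":0},{"tx":0,"ty":0,"tz":0,"rx":0,"ry":0,"rz":0}]' --jaw -1 --force 20

```text
clock: 27.6
ee_pos: [0.5883, 0.0136, 0.0095]
tcp_rot: [0.0, -0.022, 1.0, 0.0]
force: [-0.4, -0.4, 0.9]
grip_width: 0.0471
grip_force: 0.0
```

```bash
python3 - <<'E'
from h import *
im=np.load("w5.npy");s=state()
s5=dict(ee_pos=np.array([.5883,.012,.159]),tcp_rot=[0,-np.sin(np.radians(1.2)),np.cos(np.radians(1.2)),0])
C=cam("wrist",s5);print(th(s5))
m=cv2.inRange(cv2.cvtColor(im,cv2.COLOR_RGB2HSV),(0,0,110),(180,40,255))
n,l,st,ce=cv2.connectedComponentsWithStats(m)
for i in range(1,n):
    if 2500<st[i,4]<6000 and st[i,1]<200 and abs(st[i,2]-st[i,3])<15: print(ce[i].round(1),st[i],atz(C,ce[i],.006).round(4))
E
```

```text
92.4
[279.  103.5] [ 242   64   75   80 4676] [[0.4942 0.0092 0.006 ]]
[216.4 197.7] [ 182  164   70   69 3803] [[ 0.592  -0.0529  0.006 ]]
[341.1 197.9] [ 306  164   71   69 3816] [[0.5867 0.079  0.006 ]]
```

Emit:
send_rows --commands '[{"tx":0,"ty":0,"tz":0,"rx":0,"ry":0,"rz":0},{"tx":0,"ty":0,"tz":0,"rx":0,"ry":0,"rz":0},{"tx":0,"ty":0,"tz":0,"rx":0,"ry":0,"rz":0},{"tx":0,"ty":0,"tz":0,"rx":0,"ry":0,"rz":0}]'

```text
clock: 27.93
ee_pos: [0.5883, 0.0136, 0.0095]
tcp_rot: [0.0, -0.022, 1.0, 0.0]
force: [0.2, -0.2, 0.3]
grip_width: 0.0437
grip_force: 20.0
```

Emit:
send_rows --commands '[{"tx":0,"ty":0,"tz":-0.015,"rx":0,"ry":0,"rz":0},{"tx":0,"ty":0,"tz":-0.03,"rx":0,"ry":0,"rz":0},{"tx":0,"ty":0,"tz":-0.035,"rx":0,"ry":0,"rz":0},{"tx":0,"ty":0,"tz":-0.02,"rx":0,"ry":0,"rz":0},{"tx":0.0071,"ty":-0.0194,"tz":0,"rx":0,"ry":0,"rz":0},{"tx":0.0126,"ty":-0.0342,"tz":0,"rx":0,"ry":0,"rz":0},{"tx":0.0126,"ty":-0.0342,"tz":0,"rx":0,"ry":0,"rz":0},{"tx":0.0126,"ty":-0.0342,"tz":0,"rx":0,"ry":0,"rz":0},{"tx":0.0126,"ty":-0.0342,"tz":0,"rx":0,"ry":0,"rz":0},{"tx":0.0126,"ty":-0.0342,"tz":0,"rx":0,"ry":0,"rz":0},{"tx":0.0126,"ty":-0.0342,"tz":0,"rx":0,"ry":0,"rz":0},{"tx":0.0126,"ty":-0.0342,"tz":0,"rx":0,"ry":0,"rz":0}]'

```text
clock: 28.93
ee_pos: [0.5035, -0.2507, 0.1095]
tcp_rot: [-0.0, -0.022, 1.0, 0.0]
force: [0.8, -0.4, -1.4]
grip_width: 0.0441
grip_force: 20.0
```

Emit:
send_rows --commands '[{"tx":0.0126,"ty":-0.0342,"tz":0,"rx":0,"ry":0,"rz":0},{"tx":0.0126,"ty":-0.0342,"tz":0,"rx":0,"ry":0,"rz":0},{"tx":0.0065,"ty":-0.0182,"tz":0,"rx":0,"ry":0,"rz":0},{"tx":0,"ty":0,"tz":0,"rx":0,"ry":0,"rz":5.73},{"tx":0,"ty":0,"tz":0,"rx":0,"ry":0,"rz":5.73},{"tx":0,"ty":0,"tz":0,"rx":0,"ry":0,"rz":5.73},{"tx":0,"ty":0,"tz":0,"rx":0,"ry":0,"rz":5.73},{"tx":0,"ty":0,"tz":0,"rx":0,"ry":0,"rz":5.73},{"tx":0,"ty":0,"tz":0,"rx":0,"ry":0,"rz":0},{"tx":0,"ty":0,"tz":0,"rx":0,"ry":0,"rz":0}]'

```text
clock: 29.77
ee_pos: [0.4764, -0.337, 0.1094]
tcp_rot: [-0.0, 0.225, 0.974, 0.0]
force: [-0.0, -0.2, -1.0]
grip_width: 0.0437
grip_force: 20.0
```

```bash
python3 - <<'E'
from h import *
s,C=look("w6","thermometer pad".split(),(("pad",.004),("thermometer",.024+.01)))
E
```

```text
tcp [ 0.4764 -0.337   0.1094] theta 64.03
thermometer [(0.61, [0.4745, -0.3399, 0.1038])]
pad []
thermometer 0.77 [ 480.1 -338.    71.9   87.6   64. ]
```

View pics/w6.png

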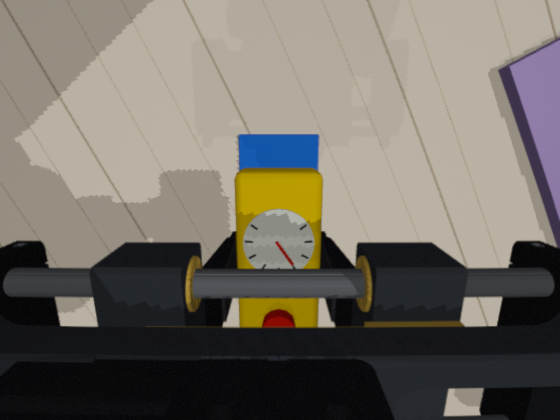

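The wrist view shows the thermometer held dial up at (279,245), aligned with the blue pad. The pad's far end edge runs from (238,134) to (319,134). I'll check the pad's pose from those corners.

```bash
python3 - <<'E'
from h import *
im=np.load("w6.npy").astype(int);C=cam("wrist")
b=(im[:,:,2]>1.5*im[:,:,0])&(im[:,:,2]>100)&(im[:,:,2]>1.3*im[:,:,1])
b[:, :200]=0;b[:,360:]=0;b[:120]=0;b[175:]=0
L,R,T=[],[],[]
for v in range(140,165): u=np.where(b[v])[0];L.append((u[0]-.5,v));R.append((u[-1]+.5,v))
for u in range(245,312): T.append((u,np.where(b[:,u])[0][0]-.5))
f=lambda P:(lambda A:(A.mean(0)[:2],np.linalg.svd(A[:,:2]-A[:,:2].mean(0))[2][0]))(atz(C,P,.004))
for n,P in zip("LRT",(L,R,T)):
    c,d=f(P);print(n,c.round(4),np.degrees(np.arctan2(d[1],d[0])).round(2))
cl,_=f(L);cr,_=f(R);ct,dt=f(T)
m=(cl+cr)/2; dt=dt*np.sign(dt@[.4,.9]); ax=np.array([dt[1],-dt[0]])  # along pad toward +x
off=(ct-m)@ax; print("width",np.linalg.norm(cr-cl)); print("center",(m+ax*(off+.065)).round(4), "tcp",state()["ee_pos"])
E
```

```text
L [ 0.4166 -0.3459] -27.71
R [ 0.447  -0.2837] -27.18
T [ 0.4176 -0.308 ] 63.96
width 0.06921411019553383
center [ 0.4761 -0.3364] tcp [ 0.47646776 -0.33701264  0.10948229]
```

Emit:
send_rows --commands '[{"tx":0,"ty":0,"tz":0.015,"rx":0,"ry":0,"rz":0},{"tx":0,"ty":0,"tz":0.025,"rx":0,"ry":0,"rz":0},{"tx":0,"ty":0,"tz":0.025,"rx":0,"ry":0,"rz":0},{"tx":0,"ty":0,"tz":0.018,"rx":0,"ry":0,"rz":0},{"tx":0,"ty":0,"tz":0.01,"rx":0,"ry":0,"rz":0},{"tx":0,"ty":0,"tz":0.005,"rx":0,"ry":0,"rz":0},{"tx":0,"ty":0,"tz":0.002,"rx":0,"ry":0,"rz":0},{"tx":0,"ty":0,"tz":0.001,"rx":0,"ry":0,"rz":0},{"tx":0,"ty":0,"tz":0.0005,"rx":0,"ry":0,"rz":0},{"tx":0,"ty":0,"tz":0,"rx":0,"ry":0,"rz":0},{"tx":0,"ty":0,"tz":0,"rx":0,"ry":0,"rz":0}]'

```text
clock: 30.93
ee_pos: [0.4767, -0.3373, 0.0087]
tcp_rot: [0.001, 0.226, 0.974, -0.0]
force: [0.3, 0.7, -0.9]
grip_width: 0.0441
grip_force: 20.0
```

Emit:
send_rows --commands '[{"tx":0,"ty":0,"tz":0.001,"rx":0,"ry":0,"rz":0},{"tx":0,"ty":0,"tz":0,"rx":0,"ry":0,"rz":0},{"tx":0,"ty":0,"tz":0,"rx":0,"ry":0,"rz":0}]'

```text
clock: 31.18
ee_pos: [0.4767, -0.3372, 0.0075]
tcp_rot: [0.0, 0.226, 0.974, -0.0]
force: [0.8, -0.2, 4.6]
grip_width: 0.0437
grip_force: 20.0
```

Emit:
send_rows --commands '[{"tx":0,"ty":0,"tz":0,"rx":0,"ry":0,"rz":0},{"tx":0,"ty":0,"tz":0,"rx":0,"ry":0,"rz":0},{"tx":0,"ty":0,"tz":0,"rx":0,"ry":0,"rz":0},{"tx":0,"ty":0,"tz":0,"rx":0,"ry":0,"rz":0},{"tx":0,"ty":0,"tz":0,"rx":0,"ry":0,"rz":0},{"tx":0,"ty":0,"tz":0,"rx":0,"ry":0,"rz":0},{"tx":0,"ty":0,"tz":0,"rx":0,"ry":0,"rz":0},{"tx":0,"ty":0,"tz":-0.02,"rx":0,"ry":0,"rz":0},{"tx":0,"ty":0,"tz":-0.035,"rx":0,"ry":0,"rz":0},{"tx":0,"ty":0,"tz":-0.035,"rx":0,"ry":0,"rz":0},{"tx":0,"ty":0,"tz":-0.035,"rx":0,"ry":0,"rz":0},{"tx":0,"ty":0,"tz":-0.03,"rx":0,"ry":0,"rz":0}]' --jaw 1

```text
clock: 32.18
ee_pos: [0.4765, -0.337, 0.1643]
tcp_rot: [0.0, 0.226, 0.974, -0.0]
force: [0.1, -0.1, 0.1]
grip_width: 0.095
grip_force: 0.0
```

Emit:
send_rows --commands '[{"tx":0,"ty":0,"tz":0,"rx":0,"ry":0,"rz":-5.73},{"tx":0,"ty":0,"tz":0,"rx":0,"ry":0,"rz":-5.73},{"tx":0,"ty":0,"tz":0,"rx":0,"ry":0,"rz":-5.73},{"tx":0,"ty":0,"tz":0,"rx":0,"ry":0,"rz":-5.73},{"tx":0,"ty":0,"tz":0,"rx":0,"ry":0,"rz":-5.73},{"tx":0,"ty":0,"tz":0,"rx":0,"ry":0,"rz":0}]'

```text
clock: 32.68
ee_pos: [0.4764, -0.337, 0.162]
tcp_rot: [0.0, -0.024, 1.0, 0.0]
force: [0.6, 0.6, -0.1]
grip_width: 0.0947
grip_force: 0.0
```

```bash
python3 - <<'E'
from h import *
s,C=look("w7","thermometer pad".split(),(("pad",.004),("thermometer",.028)))
E
```

```text
tcp [ 0.4764 -0.337   0.162 ] theta 92.76
thermometer [(0.57, [0.4745, -0.3403, 0.0039])]
pad []
pad 0.92 [ 475.8 -335.5   71.   130.8   63.9]
thermometer 0.83 [ 477.1 -337.3   44.5   99.2   64.1]
```

View pics/w7.png

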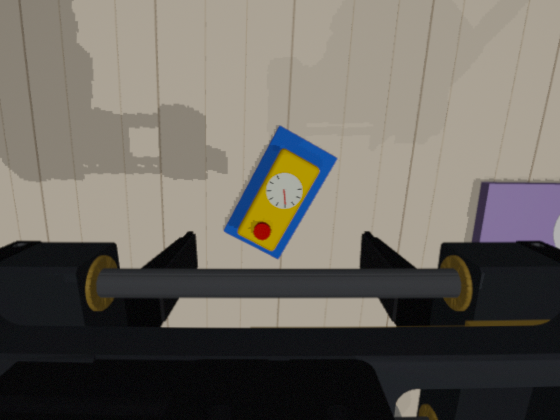

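The wrist view shows the thermometer dial up at (281,200), centred on the pad and lengthwise along it (about 2 mm off centre). Now I'll take the tin back.

Emit:
send_rows --commands '[{"tx":-0.0022,"ty":0.0203,"tz":0,"rx":0,"ry":0,"rz":0},{"tx":-0.004,"ty":0.0374,"tz":0,"rx":0,"ry":0,"rz":0},{"tx":-0.004,"ty":0.0374,"tz":0,"rx":0,"ry":0,"rz":0},{"tx":-0.004,"ty":0.0374,"tz":0,"rx":0,"ry":0,"rz":0},{"tx":-0.004,"ty":0.0374,"tz":0,"rx":0,"ry":0,"rz":0},{"tx":-0.004,"ty":0.0374,"tz":0,"rx":0,"ry":0,"rz":0},{"tx":-0.004,"ty":0.0374,"tz":0,"rx":0,"ry":0,"rz":0},{"tx":-0.004,"ty":0.0374,"tz":0,"rx":0,"ry":0,"rz":0},{"tx":-0.004,"ty":0.0374,"tz":0,"rx":0,"ry":0,"rz":0},{"tx":-0.004,"ty":0.0374,"tz":0,"rx":0,"ry":0,"rz":0},{"tx":-0.004,"ty":0.0374,"tz":0,"rx":0,"ry":0,"rz":0},{"tx":-0.004,"ty":0.0374,"tz":0,"rx":0,"ry":0,"rz":0}]'

```text
clock: 33.93
ee_pos: [0.5036, 0.0981, 0.1622]
tcp_rot: [0.0, -0.021, 1.0, 0.0]
force: [1.4, -0.3, 0.9]
grip_width: 0.095
grip_force: 0.0
```

Emit:
send_rows --commands '[{"tx":-0.004,"ty":0.0374,"tz":0,"rx":0,"ry":0,"rz":0},{"tx":-0.004,"ty":0.0374,"tz":0,"rx":0,"ry":0,"rz":0},{"tx":-0.004,"ty":0.0374,"tz":0,"rx":0,"ry":0,"rz":0},{"tx":-0.004,"ty":0.0374,"tz":0,"rx":0,"ry":0,"rz":0},{"tx":-0.004,"ty":0.0374,"tz":0,"rx":0,"ry":0,"rz":0},{"tx":-0.004,"ty":0.0374,"tz":0,"rx":0,"ry":0,"rz":0},{"tx":-0.003,"ty":0.025,"tz":0,"rx":0,"ry":0,"rz":0},{"tx":-0.002,"ty":0.0128,"tz":0,"rx":0,"ry":0,"rz":0},{"tx":0,"ty":0,"tz":0,"rx":0,"ry":0,"rz":0},{"tx":0,"ty":0,"tz":0,"rx":0,"ry":0,"rz":0}]'

```text
clock: 34.77
ee_pos: [0.521, 0.359, 0.1617]
tcp_rot: [-0.0, -0.022, 1.0, -0.0]
force: [0.6, -0.3, -0.3]
grip_width: 0.0953
grip_force: 0.0
```

Emit:
send_rows --commands '[{"tx":0.0018,"ty":-0.0185,"tz":0,"rx":0,"ry":0,"rz":0},{"tx":0.0018,"ty":-0.0184,"tz":0,"rx":0,"ry":0,"rz":0},{"tx":0,"ty":0,"tz":0,"rx":0,"ry":0,"rz":0},{"tx":0,"ty":0,"tz":0.02,"rx":0,"ry":0,"rz":0},{"tx":0,"ty":0,"tz":0.03,"rx":0,"ry":0,"rz":0},{"tx":0,"ty":0,"tz":0.03,"rx":0,"ry":0,"rz":0},{"tx":0,"ty":0,"tz":0.025,"rx":0,"ry":0,"rz":0},{"tx":0,"ty":0,"tz":0.0155,"rx":0,"ry":0,"rz":0},{"tx":0,"ty":0,"tz":0.008,"rx":0,"ry":0,"rz":0},{"tx":0,"ty":0,"tz":0.004,"rx":0,"ry":0,"rz":0},{"tx":0,"ty":0,"tz":0,"rx":0,"ry":0,"rz":0},{"tx":0,"ty":0,"tz":0,"rx":0,"ry":0,"rz":0}]'

```text
clock: 35.77
ee_pos: [0.5198, 0.3223, 0.0305]
tcp_rot: [0.001, -0.022, 1.0, 0.0]
force: [-0.4, -0.2, -0.3]
grip_width: 0.0951
grip_force: 0.0
```

Emit:
send_rows --commands '[{"tx":0,"ty":0,"tz":0,"rx":0,"ry":0,"rz":0},{"tx":0,"ty":0,"tz":0,"rx":0,"ry":0,"rz":0},{"tx":0,"ty":0,"tz":0,"rx":0,"ry":0,"rz":0},{"tx":0,"ty":0,"tz":0,"rx":0,"ry":0,"rz":0},{"tx":0,"ty":0,"tz":0,"rx":0,"ry":0,"rz":0},{"tx":0,"ty":0,"tz":0,"rx":0,"ry":0,"rz":0},{"tx":0,"ty":0,"tz":0,"rx":0,"ry":0,"rz":0},{"tx":0,"ty":0,"tz":0,"rx":0,"ry":0,"rz":0}]' --jaw -1 --force 30

```text
clock: 36.43
ee_pos: [0.5194, 0.3225, 0.0297]
tcp_rot: [0.0, -0.022, 1.0, 0.0]
force: [0.3, -0.2, 2.2]
grip_width: 0.0633
grip_force: 30.0
```

Emit:
send_rows --commands '[{"tx":0,"ty":0,"tz":-0.02,"rx":0,"ry":0,"rz":0},{"tx":0,"ty":0,"tz":-0.03,"rx":0,"ry":0,"rz":0},{"tx":0,"ty":0,"tz":-0.02,"rx":0,"ry":0,"rz":0},{"tx":0.0024,"ty":-0.0198,"tz":0,"rx":0,"ry":0,"rz":0},{"tx":0.0041,"ty":-0.0335,"tz":0,"rx":0,"ry":0,"rz":0},{"tx":0.0041,"ty":-0.0335,"tz":0,"rx":0,"ry":0,"rz":0},{"tx":0.0041,"ty":-0.0335,"tz":0,"rx":0,"ry":0,"rz":0},{"tx":0.0041,"ty":-0.0335,"tz":0,"rx":0,"ry":0,"rz":0},{"tx":0.0041,"ty":-0.0335,"tz":0,"rx":0,"ry":0,"rz":0},{"tx":0.0041,"ty":-0.0335,"tz":0,"rx":0,"ry":0,"rz":0},{"tx":0.0041,"ty":-0.0335,"tz":0,"rx":0,"ry":0,"rz":0},{"tx":0.0041,"ty":-0.0335,"tz":0,"rx":0,"ry":0,"rz":0}]'

```text
clock: 37.43
ee_pos: [0.4962, 0.0319, 0.0994]
tcp_rot: [-0.0, -0.022, 1.0, 0.0]
force: [1.0, -0.5, -1.9]
grip_width: 0.0636
grip_force: 30.0
```

Emit:
send_rows --commands '[{"tx":0.0028,"ty":-0.0235,"tz":0,"rx":0,"ry":0,"rz":0},{"tx":0,"ty":0,"tz":0.008,"rx":0,"ry":0,"rz":0},{"tx":0,"ty":0,"tz":0.018,"rx":0,"ry":0,"rz":0},{"tx":0,"ty":0,"tz":0.018,"rx":0,"ry":0,"rz":0},{"tx":0,"ty":0,"tz":0.013,"rx":0,"ry":0,"rz":0},{"tx":0,"ty":0,"tz":0.007,"rx":0,"ry":0,"rz":0},{"tx":0,"ty":0,"tz":0.003,"rx":0,"ry":0,"rz":0},{"tx":0,"ty":0,"tz":0.0005,"rx":0,"ry":0,"rz":0},{"tx":0,"ty":0,"tz":0,"rx":0,"ry":0,"rz":0},{"tx":0,"ty":0,"tz":0,"rx":0,"ry":0,"rz":0}]'

```text
clock: 38.27
ee_pos: [0.4952, 0.01, 0.0324]
tcp_rot: [0.0, -0.022, 1.0, -0.0]
force: [-0.2, -0.1, -1.7]
grip_width: 0.0635
grip_force: 30.0
```

Emit:
send_rows --commands '[{"tx":0,"ty":0,"tz":0.001,"rx":0,"ry":0,"rz":0},{"tx":0,"ty":0,"tz":0.0004,"rx":0,"ry":0,"rz":0},{"tx":0,"ty":0,"tz":0,"rx":0,"ry":0,"rz":0},{"tx":0,"ty":0,"tz":0,"rx":0,"ry":0,"rz":0}]'

```text
clock: 38.6
ee_pos: [0.4954, 0.0098, 0.0315]
tcp_rot: [0.001, -0.022, 1.0, -0.0]
force: [-2.2, 1.4, 7.8]
grip_width: 0.0637
grip_force: 30.0
```

Emit:
send_rows --commands '[{"tx":0,"ty":0,"tz":0,"rx":0,"ry":0,"rz":0},{"tx":0,"ty":0,"tz":0,"rx":0,"ry":0,"rz":0},{"tx":0,"ty":0,"tz":0,"rx":0,"ry":0,"rz":0},{"tx":0,"ty":0,"tz":0,"rx":0,"ry":0,"rz":0},{"tx":0,"ty":0,"tz":0,"rx":0,"ry":0,"rz":0},{"tx":0,"ty":0,"tz":0,"rx":0,"ry":0,"rz":0},{"tx":0,"ty":0,"tz":-0.015,"rx":0,"ry":0,"rz":0},{"tx":0,"ty":0,"tz":-0.03,"rx":0,"ry":0,"rz":0},{"tx":0,"ty":0,"tz":-0.035,"rx":0,"ry":0,"rz":0},{"tx":0,"ty":0,"tz":-0.035,"rx":0,"ry":0,"rz":0},{"tx":0,"ty":0,"tz":-0.016,"rx":0,"ry":0,"rz":0},{"tx":0,"ty":0,"tz":0,"rx":0,"ry":0,"rz":6}]' --jaw 1

```text
clock: 39.6
ee_pos: [0.4963, 0.0097, 0.1653]
tcp_rot: [0.003, 0.03, 1.0, -0.0]
force: [-0.4, 0.8, 0.5]
grip_width: 0.0947
grip_force: 0.0
```

Emit:
send_rows --commands '[{"tx":0,"ty":0,"tz":0,"rx":0,"ry":0,"rz":7},{"tx":0,"ty":0,"tz":0,"rx":0,"ry":0,"rz":7},{"tx":0,"ty":0,"tz":0,"rx":0,"ry":0,"rz":7},{"tx":0,"ty":0,"tz":0,"rx":0,"ry":0,"rz":7},{"tx":0,"ty":0,"tz":0,"rx":0,"ry":0,"rz":7},{"tx":0,"ty":0,"tz":0,"rx":0,"ry":0,"rz":7},{"tx":0,"ty":0,"tz":0,"rx":0,"ry":0,"rz":7},{"tx":0,"ty":0,"tz":0,"rx":0,"ry":0,"rz":7},{"tx":0,"ty":0,"tz":0,"rx":0,"ry":0,"rz":7},{"tx":0,"ty":0,"tz":0,"rx":0,"ry":0,"rz":7},{"tx":0,"ty":0,"tz":0,"rx":0,"ry":0,"rz":7},{"tx":0,"ty":0,"tz":0,"rx":0,"ry":0,"rz":7}]'

```text
clock: 40.6
ee_pos: [0.4948, 0.0098, 0.1615]
tcp_rot: [-0.0, 0.694, 0.72, -0.0]
force: [-0.4, 0.0, 0.1]
grip_width: 0.0951
grip_force: 0.0
```

Emit:
send_rows --commands '[{"tx":0.0206,"ty":-0.0044,"tz":0,"rx":0,"ry":0,"rz":0},{"tx":0.0346,"ty":-0.0074,"tz":0,"rx":0,"ry":0,"rz":0},{"tx":0.0346,"ty":-0.0074,"tz":0,"rx":0,"ry":0,"rz":0},{"tx":0.0346,"ty":-0.0074,"tz":0,"rx":0,"ry":0,"rz":0},{"tx":0.0346,"ty":-0.0074,"tz":0,"rx":0,"ry":0,"rz":0},{"tx":0.0346,"ty":-0.0074,"tz":0,"rx":0,"ry":0,"rz":0},{"tx":0.0346,"ty":-0.0074,"tz":0,"rx":0,"ry":0,"rz":0},{"tx":0.0346,"ty":-0.0074,"tz":0,"rx":0,"ry":0,"rz":0},{"tx":0.0257,"ty":-0.0055,"tz":0,"rx":0,"ry":0,"rz":0},{"tx":0.0176,"ty":-0.0037,"tz":0,"rx":0,"ry":0,"rz":0},{"tx":0,"ty":0,"tz":0,"rx":0,"ry":0,"rz":0},{"tx":0,"ty":0,"tz":0,"rx":0,"ry":0,"rz":0}]'

```text
clock: 41.6
ee_pos: [0.4158, 0.3131, 0.1614]
tcp_rot: [-0.0, 0.691, 0.723, -0.0]
force: [-0.3, 0.2, -0.0]
grip_width: 0.0952
grip_force: 0.0
```

```bash
python3 - <<'E'
from h import *
s=state();print(s["ee_pos"],th(s))
for n in("scene","side"):
    im=capture(n);save(n+"3",im);C=cam(n)
    for o in("tin","ringtoy","bottle","thermometer"): print(n,o,[(round(float(x["score"]),2),world(C,x["location"]).round(4).tolist()) for x in mark_of(n,o)[:1]])
E
```

```text
[0.41578582 0.3131235  0.16143305] 2.616108280869808
scene tin [(0.8, [0.4976, 0.0086, 0.0087])]
scene ringtoy [(0.68, [0.4157, 0.3095, 0.0026])]
scene bottle [(0.61, [0.6185, 0.3242, 0.0051])]
scene thermometer [(0.66, [0.4784, -0.3335, 0.0004])]
side tin [(0.56, [0.4968, 0.0134, 0.0042])]
side ringtoy [(0.75, [0.415, 0.3109, 0.0061])]
side bottle [(0.97, [0.6214, 0.3276, 0.0047])]
side thermometer []
```

Emit:
send_rows --commands '[{"tx":0,"ty":0,"tz":0.02,"rx":0,"ry":0,"rz":0},{"tx":0,"ty":0,"tz":0.03,"rx":0,"ry":0,"rz":0},{"tx":0,"ty":0,"tz":0.03,"rx":0,"ry":0,"rz":0},{"tx":0,"ty":0,"tz":0.02,"rx":0,"ry":0,"rz":0},{"tx":0,"ty":0,"tz":0.012,"rx":0,"ry":0,"rz":0},{"tx":0,"ty":0,"tz":0.0055,"rx":0,"ry":0,"rz":0},{"tx":0,"ty":0,"tz":0,"rx":0,"ry":0,"rz":0},{"tx":0,"ty":0,"tz":0,"rx":0,"ry":0,"rz":0},{"tx":0,"ty":0,"tz":0,"rx":0,"ry":0,"rz":0}]'

```text
clock: 42.85
ee_pos: [0.4166, 0.313, 0.045]
tcp_rot: [0.0, 0.691, 0.722, 0.001]
force: [0.1, 0.1, 0.0]
grip_width: 0.0953
grip_force: 0.0
```

Emit:
send_rows --commands '[{"tx":0,"ty":0,"tz":0,"rx":0,"ry":0,"rz":0},{"tx":0,"ty":0,"tz":0,"rx":0,"ry":0,"rz":0},{"tx":0,"ty":0,"tz":0,"rx":0,"ry":0,"rz":0},{"tx":0,"ty":0,"tz":0,"rx":0,"ry":0,"rz":0},{"tx":0,"ty":0,"tz":0,"rx":0,"ry":0,"rz":0},{"tx":0,"ty":0,"tz":0,"rx":0,"ry":0,"rz":0},{"tx":0,"ty":0,"tz":0,"rx":0,"ry":0,"rz":0},{"tx":0,"ty":0,"tz":0,"rx":0,"ry":0,"rz":0},{"tx":0,"ty":0,"tz":0,"rx":0,"ry":0,"rz":0}]' --jaw -1 --force 30

```text
clock: 43.6
ee_pos: [0.4162, 0.3127, 0.0442]
tcp_rot: [-0.0, 0.691, 0.722, 0.0]
force: [-0.7, -0.3, 1.7]
grip_width: 0.0555
grip_force: 30.0
```

Emit:
send_rows --commands '[{"tx":0,"ty":0,"tz":-0.025,"rx":0,"ry":0,"rz":0},{"tx":0,"ty":0,"tz":-0.035,"rx":0,"ry":0,"rz":0},{"tx":0,"ty":0,"tz":-0.035,"rx":0,"ry":0,"rz":0},{"tx":0,"ty":0,"tz":-0.025,"rx":0,"ry":0,"rz":0},{"tx":-0.0186,"ty":0.0079,"tz":0,"rx":0,"ry":0,"rz":0},{"tx":-0.0317,"ty":0.0135,"tz":0,"rx":0,"ry":0,"rz":0},{"tx":-0.0317,"ty":0.0135,"tz":0,"rx":0,"ry":0,"rz":0},{"tx":-0.0317,"ty":0.0135,"tz":0,"rx":0,"ry":0,"rz":0},{"tx":-0.0317,"ty":0.0135,"tz":0,"rx":0,"ry":0,"rz":0},{"tx":-0.0317,"ty":0.0135,"tz":0,"rx":0,"ry":0,"rz":0},{"tx":-0.0317,"ty":0.0135,"tz":0,"rx":0,"ry":0,"rz":0},{"tx":-0.0317,"ty":0.0135,"tz":0,"rx":0,"ry":0,"rz":0}]'

```text
clock: 44.6
ee_pos: [0.5292, 0.0753, 0.1639]
tcp_rot: [-0.0, 0.692, 0.722, -0.0]
force: [0.8, 1.0, -2.7]
grip_width: 0.0554
grip_force: 30.0
```

Emit:
send_rows --commands '[{"tx":-0.0317,"ty":0.0135,"tz":0,"rx":0,"ry":0,"rz":0},{"tx":-0.0317,"ty":0.0135,"tz":0,"rx":0,"ry":0,"rz":0},{"tx":-0.0317,"ty":0.0135,"tz":0,"rx":0,"ry":0,"rz":0},{"tx":-0.025,"ty":0.0107,"tz":0,"rx":0,"ry":0,"rz":0},{"tx":-0.0122,"ty":0.0056,"tz":0,"rx":0,"ry":0,"rz":0},{"tx":0,"ty":0,"tz":0,"rx":0,"ry":0,"rz":0},{"tx":0,"ty":0,"tz":0.015,"rx":0,"ry":0,"rz":0},{"tx":0,"ty":0,"tz":0.03,"rx":0,"ry":0,"rz":0},{"tx":0,"ty":0,"tz":0.03,"rx":0,"ry":0,"rz":0},{"tx":0,"ty":0,"tz":0.022,"rx":0,"ry":0,"rz":0},{"tx":0,"ty":0,"tz":0.013,"rx":0,"ry":0,"rz":0},{"tx":0,"ty":0,"tz":0.006,"rx":0,"ry":0,"rz":0}]'

```text
clock: 45.6
ee_pos: [0.5899, -0.0512, 0.046]
tcp_rot: [-0.002, 0.691, 0.723, -0.001]
force: [-20.1, 3.7, 33.0]
grip_width: 0.0552
grip_force: 30.0
```

Emit:
send_rows --commands '[{"tx":0,"ty":0,"tz":0.001,"rx":0,"ry":0,"rz":0},{"tx":0,"ty":0,"tz":0,"rx":0,"ry":0,"rz":0},{"tx":0,"ty":0,"tz":0,"rx":0,"ry":0,"rz":0}]'

```text
clock: 45.85
ee_pos: [0.5919, -0.0523, 0.0479]
tcp_rot: [0.0, 0.691, 0.723, 0.0]
force: [0.4, 0.4, -1.9]
grip_width: 0.0553
grip_force: 30.0
```

Emit:
send_rows --commands '[{"tx":0,"ty":0,"tz":0.001,"rx":0,"ry":0,"rz":0},{"tx":0,"ty":0,"tz":0.0006,"rx":0,"ry":0,"rz":0},{"tx":0,"ty":0,"tz":0,"rx":0,"ry":0,"rz":0},{"tx":0,"ty":0,"tz":0,"rx":0,"ry":0,"rz":0}]'

```text
clock: 46.18
ee_pos: [0.5916, -0.0528, 0.0458]
tcp_rot: [0.0, 0.692, 0.722, 0.0]
force: [0.8, 0.2, -2.2]
grip_width: 0.0551
grip_force: 30.0
```

Emit:
send_rows --commands '[{"tx":0,"ty":0,"tz":0,"rx":0,"ry":0,"rz":0},{"tx":0,"ty":0,"tz":0,"rx":0,"ry":0,"rz":0},{"tx":0,"ty":0,"tz":0,"rx":0,"ry":0,"rz":0},{"tx":0,"ty":0,"tz":0,"rx":0,"ry":0,"rz":0},{"tx":0,"ty":0,"tz":0,"rx":0,"ry":0,"rz":0},{"tx":0,"ty":0,"tz":0,"rx":0,"ry":0,"rz":0},{"tx":0,"ty":0,"tz":-0.015,"rx":0,"ry":0,"rz":0},{"tx":0,"ty":0,"tz":-0.03,"rx":0,"ry":0,"rz":0},{"tx":0,"ty":0,"tz":-0.035,"rx":0,"ry":0,"rz":0},{"tx":0,"ty":0,"tz":-0.035,"rx":0,"ry":0,"rz":0},{"tx":0,"ty":0,"tz":0,"rx":0,"ry":0,"rz":0},{"tx":0,"ty":0,"tz":0,"rx":0,"ry":0,"rz":0}]' --jaw 1

```text
clock: 47.18
ee_pos: [0.5922, -0.0529, 0.1624]
tcp_rot: [0.002, 0.691, 0.722, 0.001]
force: [-0.2, 0.7, 0.2]
grip_width: 0.0949
grip_force: 0.0
```

Emit:
send_rows --commands '[{"tx":0.025,"ty":0.0031,"tz":0,"rx":0,"ry":0,"rz":0},{"tx":0.036,"ty":0.0045,"tz":0,"rx":0,"ry":0,"rz":0},{"tx":0.036,"ty":0.0045,"tz":0,"rx":0,"ry":0,"rz":0},{"tx":0.036,"ty":0.0045,"tz":0,"rx":0,"ry":0,"rz":0},{"tx":0.036,"ty":0.0045,"tz":0,"rx":0,"ry":0,"rz":0},{"tx":0.036,"ty":0.0045,"tz":0,"rx":0,"ry":0,"rz":0},{"tx":0.036,"ty":0.0045,"tz":0,"rx":0,"ry":0,"rz":0},{"tx":0.036,"ty":0.0045,"tz":0,"rx":0,"ry":0,"rz":0},{"tx":0.036,"ty":0.0045,"tz":0,"rx":0,"ry":0,"rz":0},{"tx":0.036,"ty":0.004,"tz":0,"rx":0,"ry":0,"rz":0},{"tx":0.022,"ty":0.002,"tz":0,"rx":0,"ry":0,"rz":0},{"tx":0.01,"ty":0.0013,"tz":0,"rx":0,"ry":0,"rz":0}]'

```text
clock: 48.18
ee_pos: [0.6203, 0.3327, 0.1585]
tcp_rot: [-0.001, 0.691, 0.723, -0.001]
force: [0.3, 0.1, 0.5]
grip_width: 0.095
grip_force: 0.0
```

Emit:
send_rows --commands '[{"tx":0,"ty":0,"tz":0,"rx":0,"ry":0,"rz":0},{"tx":0,"ty":0,"tz":0.02,"rx":0,"ry":0,"rz":0},{"tx":0,"ty":0,"tz":0.03,"rx":0,"ry":0,"rz":0},{"tx":0,"ty":0,"tz":0.027,"rx":0,"ry":0,"rz":0},{"tx":0,"ty":0,"tz":0.018,"rx":0,"ry":0,"rz":0},{"tx":0,"ty":0,"tz":0.01,"rx":0,"ry":0,"rz":0},{"tx":0,"ty":0,"tz":0.0055,"rx":0,"ry":0,"rz":0},{"tx":0,"ty":0,"tz":0.001,"rx":0,"ry":0,"rz":0},{"tx":0,"ty":0,"tz":0,"rx":0,"ry":0,"rz":0},{"tx":0,"ty":0,"tz":0,"rx":0,"ry":0,"rz":0}]'

```text
clock: 49.02
ee_pos: [0.6219, 0.3298, 0.0503]
tcp_rot: [0.0, 0.692, 0.722, 0.001]
force: [0.3, 0.3, 0.3]
grip_width: 0.0951
grip_force: 0.0
```

Emit:
send_rows --commands '[{"tx":0,"ty":0,"tz":0,"rx":0,"ry":0,"rz":0},{"tx":0,"ty":0,"tz":0,"rx":0,"ry":0,"rz":0},{"tx":0,"ty":0,"tz":0,"rx":0,"ry":0,"rz":0},{"tx":0,"ty":0,"tz":0,"rx":0,"ry":0,"rz":0},{"tx":0,"ty":0,"tz":0,"rx":0,"ry":0,"rz":0},{"tx":0,"ty":0,"tz":0,"rx":0,"ry":0,"rz":0},{"tx":0,"ty":0,"tz":0,"rx":0,"ry":0,"rz":0},{"tx":0,"ty":0,"tz":0,"rx":0,"ry":0,"rz":0},{"tx":0,"ty":0,"tz":0,"rx":0,"ry":0,"rz":0}]' --jaw -1 --force 30

```text
clock: 49.77
ee_pos: [0.6213, 0.3299, 0.0491]
tcp_rot: [0.0, 0.691, 0.722, 0.0]
force: [0.1, -0.1, 0.2]
grip_width: 0.0532
grip_force: 30.0
```

Emit:
send_rows --commands '[{"tx":0,"ty":0,"tz":-0.015,"rx":0,"ry":0,"rz":0},{"tx":0,"ty":0,"tz":-0.025,"rx":0,"ry":0,"rz":0},{"tx":0,"ty":0,"tz":-0.02,"rx":0,"ry":0,"rz":0},{"tx":-0.0153,"ty":-0.0028,"tz":0,"rx":0,"ry":0,"rz":0},{"tx":-0.029,"ty":-0.0055,"tz":0,"rx":0,"ry":0,"rz":0},{"tx":-0.034,"ty":-0.0062,"tz":0,"rx":0,"ry":0,"rz":0},{"tx":-0.034,"ty":-0.0062,"tz":0,"rx":0,"ry":0,"rz":0},{"tx":-0.034,"ty":-0.0062,"tz":0,"rx":0,"ry":0,"rz":0},{"tx":-0.034,"ty":-0.0062,"tz":0,"rx":0,"ry":0,"rz":0},{"tx":-0.034,"ty":-0.0062,"tz":0,"rx":0,"ry":0,"rz":0},{"tx":-0.023,"ty":-0.0045,"tz":0,"rx":0,"ry":0,"rz":0},{"tx":-0.0104,"ty":-0.0019,"tz":0,"rx":0,"ry":0,"rz":0}]'

```text
clock: 50.77
ee_pos: [0.5856, 0.0776, 0.1088]
tcp_rot: [-0.0, 0.692, 0.722, -0.001]
force: [0.5, 0.0, -4.1]
grip_width: 0.0534
grip_force: 30.0
```

Emit:
send_rows --commands '[{"tx":0,"ty":0,"tz":0,"rx":0,"ry":0,"rz":0},{"tx":0,"ty":0,"tz":0.008,"rx":0,"ry":0,"rz":0},{"tx":0,"ty":0,"tz":0.014,"rx":0,"ry":0,"rz":0},{"tx":0,"ty":0,"tz":0.014,"rx":0,"ry":0,"rz":0},{"tx":0,"ty":0,"tz":0.01,"rx":0,"ry":0,"rz":0},{"tx":0,"ty":0,"tz":0.006,"rx":0,"ry":0,"rz":0},{"tx":0,"ty":0,"tz":0.003,"rx":0,"ry":0,"rz":0},{"tx":0,"ty":0,"tz":0.0015,"rx":0,"ry":0,"rz":0},{"tx":0,"ty":0,"tz":0,"rx":0,"ry":0,"rz":0},{"tx":0,"ty":0,"tz":0,"rx":0,"ry":0,"rz":0}]'

```text
clock: 51.6
ee_pos: [0.5867, 0.0806, 0.0529]
tcp_rot: [0.0, 0.691, 0.722, 0.0]
force: [-0.2, 0.1, -3.4]
grip_width: 0.0535
grip_force: 30.0
```

Emit:
send_rows --commands '[{"tx":0,"ty":0,"tz":0.001,"rx":0,"ry":0,"rz":0},{"tx":0,"ty":0,"tz":0.0008,"rx":0,"ry":0,"rz":0},{"tx":0,"ty":0,"tz":0.0002,"rx":0,"ry":0,"rz":0},{"tx":0,"ty":0,"tz":0,"rx":0,"ry":0,"rz":0}]'

```text
clock: 51.93
ee_pos: [0.5867, 0.0804, 0.051]
tcp_rot: [0.0, 0.692, 0.722, 0.0]
force: [-0.8, 0.5, 2.2]
grip_width: 0.0532
grip_force: 30.0
```

Emit:
send_rows --commands '[{"tx":0,"ty":0,"tz":0,"rx":0,"ry":0,"rz":0},{"tx":0,"ty":0,"tz":0,"rx":0,"ry":0,"rz":0},{"tx":0,"ty":0,"tz":0,"rx":0,"ry":0,"rz":0},{"tx":0,"ty":0,"tz":0,"rx":0,"ry":0,"rz":0},{"tx":0,"ty":0,"tz":0,"rx":0,"ry":0,"rz":0},{"tx":0,"ty":0,"tz":0,"rx":0,"ry":0,"rz":0},{"tx":0,"ty":0,"tz":-0.015,"rx":0,"ry":0,"rz":0},{"tx":0,"ty":0,"tz":-0.03,"rx":0,"ry":0,"rz":0},{"tx":0,"ty":0,"tz":-0.035,"rx":0,"ry":0,"rz":0},{"tx":0,"ty":0,"tz":-0.035,"rx":0,"ry":0,"rz":0},{"tx":0,"ty":0,"tz":-0.035,"rx":0,"ry":0,"rz":0},{"tx":0,"ty":0,"tz":-0.035,"rx":0,"ry":0,"rz":0}]' --jaw 1

```text
clock: 52.93
ee_pos: [0.5861, 0.0804, 0.2373]
tcp_rot: [-0.0, 0.691, 0.722, 0.0]
force: [0.6, -0.4, 1.2]
grip_width: 0.0953
grip_force: 0.0
```

Emit:
send_rows --commands '[{"tx":-0.025,"ty":0,"tz":-0.01,"rx":0,"ry":0,"rz":0},{"tx":-0.03,"ty":0,"tz":0,"rx":0,"ry":0,"rz":0},{"tx":-0.03,"ty":0,"tz":0,"rx":0,"ry":0,"rz":0},{"tx":-0.03,"ty":0,"tz":0,"rx":0,"ry":0,"rz":0},{"tx":-0.025,"ty":0,"tz":0,"rx":0,"ry":0,"rz":0},{"tx":0,"ty":0,"tz":0,"rx":0,"ry":0,"rz":0},{"tx":0,"ty":0,"tz":0,"rx":0,"ry":0,"rz":0}]'

```text
clock: 53.52
ee_pos: [0.5924, -0.0604, 0.2453]
tcp_rot: [-0.0, 0.692, 0.722, 0.0]
force: [-0.2, 0.7, -0.0]
grip_width: 0.0947
grip_force: 0.0
```

```bash
python3 - <<'E'
from h import *
s,C=look("w8","tin ringtoy bottle tray".split(),(("tray",.014),))
for n in("scene","side"):
    im=capture(n);save(n+"9",im);C=cam(n)
    for o in("tin","ringtoy","bottle","thermometer"): print(n,o,[(round(float(x["score"]),2),world(C,x["location"]).round(4).tolist()) for x in mark_of(n,o)[:1]])
E
```

```text
tcp [ 0.5924 -0.0604  0.2453] theta 2.38
tin [(0.92, [0.492, 0.0111, 0.0086])]
ringtoy [(0.79, [0.5887, -0.053, -0.0001])]
bottle [(0.58, [0.5835, 0.076, 0.0081])]
tray [(0.97, [0.5528, 0.0112, -0.0005])]
tray 0.56 [550.2  10.9 213.2 252.1   2.3]
scene tin [(0.97, [0.4965, 0.0099, 0.0071])]
scene ringtoy [(0.64, [0.589, -0.0551, 0.0053])]
scene bottle [(0.59, [0.5829, 0.0739, 0.0092])]
scene thermometer [(0.92, [0.4744, -0.334, 0.0028])]
side tin [(0.57, [0.4961, 0.0108, 0.0061])]
side ringtoy [(0.73, [0.7682, -0.1915, -0.0021])]
side bottle [(0.95, [0.5888, 0.0794, 0.0084])]
side thermometer [(0.66, [0.478, -0.337, -0.0026])]
```

View pics/w8.png

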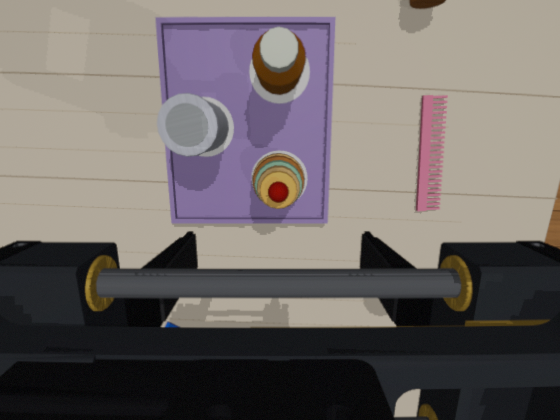

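View pics/side9.png

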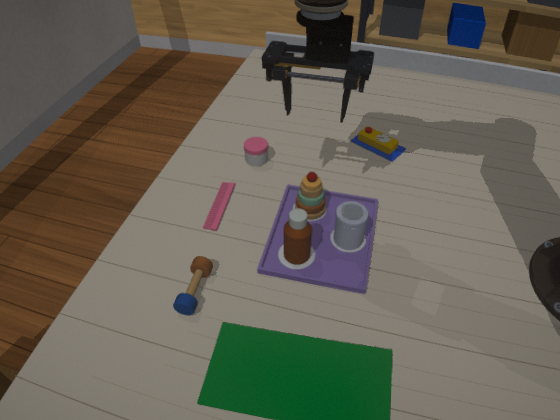

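The side view matches the start picture: bottle (297,245), ring toy (311,198) and tin (350,228) stand upright on their circles. The thermometer lies dial up on the pad at (378,141), the bystanders have not moved, and the gripper is clear. Handing in.

```bash
python3 -c "
from rig import *
print(sign_off())"
```

```text
the job is handed in; nothing more can be done
None
```

The job is handed in: the thermometer lies dial up along the middle of the blue pad (about 2 mm off centre), and the tin, bottle and ring toy stand upright on their original tray circles; the arm's clock read about 54 s at the end.

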